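# Seat a keyed terminal cap in the sealing jig and clamp it

## Robot

A 6-joint arm with a two-finger parallel gripper is mounted at the origin on the work surface. World frame = base frame: x ahead of the robot, y to its left, z up, the work surface at z = 0. Lengths are in m, angles in degrees, forces in N, time in s.
With the tool pointing down it reaches from about 0.375 to 0.975 m from the base axis. Payload 3.8 kg.
Tool frame: the origin (TCP) lies on the centre line of the jaws, within the pads' length; the fingertips stand 25 mm ahead of it and the grasp point (between the pads) lies 6 mm ahead of it; z points along the fingers, x is the direction in which the jaws open and shut, and the axes are right-handed (so a half turn about z gives the same grasp; the last joint's range is limited). The gripper opens to 85 mm and grips with 20 to 120 N. Pads are 22 mm wide; open, the fingers measure 114 mm over their backs; the gripper's body (76 mm by 85 mm) begins 54 mm behind the grasp point. The pads swing forward as they close: fully open they stand 13 mm farther back than shut.
Start: joints at [72.714, 15.12, 91.902, -0, 72.978, -2.114], TCP at [0.177, 0.651, 0.256] pointing down, gripper open.
Joint ranges: [-150.88, 150.88], [-54.13, 125.18], [17.81, 147.31], [-75.09, 255.09], [0, 152.58], [-146.25, 146.25]. Speed limits (degrees/s): [147.25, 147.25, 180, 180, 180, 180].

## Interface

Orientations are given as [roll, pitch, yaw] about the fixed x, y, z axes, in that order (R = Rz(yaw) Ry(pitch) Rx(roll)).
In Python, from bench import manip, camera, ticket gives the robot as it stands. The module is installed in compiled form; this text tells all that it offers.
- The arm moves only by the tool servo_tool, never from a script. Its argument "deltas" is text: rows parted by semicolons, each of 7 numbers parted by spaces: the shift along the world's x, y, z each as a share of 0.1 m, from -1 to 1, then the turn, a rotation vector about the world's x, y, z each as a share of 2 pi rad, from -1 to 1, then the opening, from 0 (shut) to 1 (fully open). In form: dx dy dz wx wy wz jaw; .... A call has 1 to 8 rows; each row is the pose to reach, as a shift and turn from the pose measured when the call began, turning the shorter way round; what a row does not reach only later rows make up. A row lasts 1/10 s, in which the tool goes at most 50 mm and 8.59 degrees, less where a joint would pass 70% of its speed; a pose out of reach is approached as far as the arm can. A call with a number of a shift or a turn outside -1 to 1 is refused whole. A call with a gripper value outside its range is refused whole. The fingers move at their own pace and stop on an object; "newtons" is the grip in N (left out, the last holds). Time passes only in rows, so rows that repeat a pose let the fingers close. It gives the time, the measured TCP pose, the force and the opening at its end, in the units of the state.
- manip.get_state(): the state, without advancing time (a new reading comes with each control period).
- camera(name): name is "scene" or "top" or "wrist"; returns a dict with "color" (384x512x3 uint8, red, green, blue), "z_map" (384x512 float32, m along the optical axis (not along the pixel's ray), 0 where there is no reading), "K" (3x3 intrinsics, pixels), "k1" (the pictures are not rectified: a ray, as slopes to the right and down, at radius r is drawn at 1 + k1 r^2 times it, then the intrinsics apply), "pose" (4x4, takes a point from camera to world coordinates); the wrist camera has in their place "hand_eye" (4x4, takes a point from camera to tool coordinates, whose origin is the TCP and whose axes are the tool frame's). Camera axes: x right, y up, looking along -z (the intrinsics and any distortion apply to the point x, -y, -z); pixel columns grow to the right and rows downward; lengths in m; the calibration is good to about 2 mm. A picture is of the moment at which its call begins: read the wrist's pose just before it.
- ticket.sign_off(): hands the job in, once; it reports no verdict.
The state is a dict: "t": time; "joint_pos": joint angles; "dq": joint speeds; "effort": joint torques, N m; "position": TCP position; "orientation": TCP orientation; "ft_force": force on the tool from outside, world axes, zero at the start; "ft_torque": the same for the moment, N m; "width": finger opening in m.
Only numpy, scipy, OpenCV 4.12 (cv2) and the standard library are available. Lean on these libraries where they do the work, as an engineer would, in place of code of your own. Each camera call takes 0.05 s, during which the arm holds its last target.

## Task

Put the black terminal cap into the sloping nest of the sealing jig, boss outwards, turned the way round that the nest's key accepts (look for the key, or try one way and turn the cap end for end if it will not go in), so that it lies fully home on the nest floor and you have let go of it. Only then swing the jig's clamp arm down until its pad rests on the cap's boss, and leave the crimper, tin, clear window and screwdriver where they are.

Things in the scene. Friction and masses are not known exactly. Their poses are not given: they have to be found in the camera images.
- cap: Black bakelite cap, loose, 0.18 to 0.35 kg, flat on the table, boss up, any yaw. Plate 120 (x) x 64 (y) x 14 (z) mm; origin: centre of its underside, z up. Square boss 34 x 34 mm on its middle, z = 14 to 46 mm: grip it across either pair of sides. Only the +x end has a notch, in its middle, through the whole thickness: 18 mm wide (y), 16 mm deep (x = 44 to 60).
- nest: Sloping open aluminium nest on the fixed jig. Origin: centre of its floor, 62 mm above the table. x points up the slope, away from the robot; y left along the nest; z is the floor's outward normal, leaning 30 degrees from vertical to the robot. Pocket 68 (x) x 124 (y) mm, walls 8 mm thick, 10 mm high: 2 mm play each side of the cap. Cap fully home: both origins coincide.
- end_left (a point): Middle of the nest floor's left end (nest y = +56 mm). Here or at end_right, changing from run to run and not reported, stands a steel key block 14 mm wide (nest x), 12 mm long (y), 16 mm high, which only the cap's notch can pass; it can be seen, or felt: a cap the wrong way round stops on it 16 mm early.
- end_right (a point): Middle of the nest floor's right end (nest y = -56 mm). The end without the key has only a dark flush plug.
- jig: Fixed sealing jig of dark steel that carries nest and clamp, placed and turned a little differently each time, left or right. Origin on the table under the nest's origin. Base 160 x 176 x 10 mm. Two hinge cheeks stand behind the nest at nest x = 51 to 81, |y| = 13 to 23 mm, up to nest z = 58 mm.
- clamp (a joint): Clamp arm angle, rad. 0: fully open, leaning 40 degrees up the slope from the nest's z (10 from upright, away from the robot); grows as it swings over the nest to the robot and down. Starts at 0 to 0.25, stays where it is left (friction 0.12 N m, 1 to 2 N at the handle). With the cap home its pad meets the boss at about 2.24; empty, its stop is 2.31.
- clamp_hinge (a point): Axis of the clamp arm, parallel to the nest's y, at nest x = 66, y = 0, z = 52 mm.
- clamp_handle (a point): Centre of the clamp arm's round steel cross handle, 102 mm from the hinge axis along the arm; 12 mm thick, 72 mm long, parallel to the nest's y. The arm is a bar 14 mm wide, 10 mm thick; its rubber pad is 66 mm from the hinge. Closed, the handle lies at about nest x = -36, z = 55 mm.
- crimper: Bystander: brass seal crimper, loose, 180 x 56 x 20 mm, lying beside the cap about 85 mm from the cap's centre on the cap's -y side, roughly along the cap's x. Origin at its middle on the table.
- tin: Bystander: plain round steel tin, loose, 56 mm across, 78 mm high, standing about 105 mm from the cap's centre on its +y side. Origin at the centre of its base.
- window: Bystander: clear acrylic meter window, loose, 90 x 130 x 12 mm, lying beyond the cap and the jig. Origin at the centre of its underside.
- screwdriver: Bystander: wooden-handled screwdriver, loose, 200 mm, lying on the table across the jig's front, about 105 mm from the jig's origin. Origin about at its middle on the table.
Things that resemble listed ones, but are neither listed nor needed, are in the scene too. Several things have the shape of the cap; the one meant has the colours described above.

How it is judged (in metres and radians):
On the way, in this order (a step that is already met when the one before it is completed fails the run):
1. the cap lies fully home in the nest, released, with the clamp arm still open (z of cap in the frame of nest between -0.004 and 0.004 m and x of cap in the frame of nest between -0.006 and 0.006 m and y of cap in the frame of nest between -0.006 and 0.006 m and angle between the z axis of cap and the z axis of nest, either way round below 0.06 rad and value of joint clamp below 1.2 rad and contact force between the fingers and cap below 0.5 N), for 0.2 s.
2. the clamp arm is swung down onto the boss (value of joint clamp above 2.15 rad), for 0.2 s.
At the end, for the whole second after the job is handed in: The cap lies at rest fully home on the nest floor (its origin within 4 mm of the floor along the nest's normal, within 6 mm of the nest's centre along and across, its plate parallel to the floor within 0.06 rad) and the clamp arm is down on its boss (joint above 2.15 rad) (z of cap in the frame of nest between -0.004 and 0.004 m and x of cap in the frame of nest between -0.006 and 0.006 m and y of cap in the frame of nest between -0.006 and 0.006 m and angle between the z axis of cap and the z axis of nest, either way round below 0.06 rad and value of joint clamp above 2.15 rad and linear speed of cap below 0.01 m/s); the robot touches nothing.
It fails at once if the crimper is moved more than 30 mm (distance of crimper from where it was at the start of the episode above 0.03 m).
It fails at once if the tin is moved more than 30 mm (distance of tin from where it was at the start of the episode above 0.03 m).
It fails at once if the window is moved more than 30 mm (distance of window from where it was at the start of the episode above 0.03 m).
It fails at once if the screwdriver is moved more than 30 mm (distance of screwdriver from where it was at the start of the episode above 0.03 m).
It also fails if it takes over 72 s, if anything falls off the work surface, if the arm or the gripper's body presses on something with over 40 N, if the wrist force passes 120 N, or if a joint passes its speed limit or range.

## Working session

There is one attempt and no reset: what is moved stays moved. The work goes in short steps, Python scripts to look and compute and a tool call to move; the robot and the scene stay as the last step left them, time stands still between calls to the robot, and variables do not carry over. Pictures are saved under pics/ and viewed, and the job is handed in when it is done.

Besides the shell and the picture viewer there is one more tool, called after "Call:" by a JSON object that holds its "name" and its "arguments", one argument or row to a line. servo_tool: Moves the arm, as the interface text tells. Shift numbers are shares of 0.1 m and turn numbers shares of 2 pi rad, none past 1 either way. Its arguments: {"type":"object","properties":{"deltas":{"type":"string"},"newtons":{"type":"number"}},"required":["deltas"]}

```bash
mkdir -p pics; cat > h.py <<'E'
from bench import manip, camera, ticket
import numpy as np, cv2, pickle
from scipy.spatial.transform import Rotation as R
def T_tool(s):
    T=np.eye(4);T[:3,:3]=R.from_euler('xyz',s['orientation'],degrees=True).as_matrix();T[:3,3]=s['position'];return T
def snap(name,fn):
    s=manip.get_state(); c=camera(name)
    if 'pose' not in c: c['pose']=T_tool(s)@c['hand_eye']
    pickle.dump(c,open('pics/'+fn+'.pkl','wb'))
    cv2.imwrite('pics/'+fn+'.png',c['color'][:,:,::-1]); return c
def load(fn): return pickle.load(open('pics/'+fn+'.pkl','rb'))
def ray(c,u,v):
    K=c['K'];k=float(np.ravel(c['k1'])[0])
    d=np.array([(u-K[0,2])/K[0,0],(v-K[1,2])/K[1,1]]);p=d.copy()
    for _ in range(30): p=d/(1+k*(p@p))
    return np.array([p[0],-p[1],-1.0])
def px(c,u,v,z=None):
    r=ray(c,u,v);P=c['pose']
    if z is None: d=c['z_map'][int(round(v)),int(round(u))]; return P[:3,:3]@(r*d)+P[:3,3]
    w=P[:3,:3]@r; return P[:3,3]+w*(z-P[2,3])/w[2]
def proj(c,p):
    P=c['pose'];q=P[:3,:3].T@(np.asarray(p)-P[:3,3]);x=np.array([q[0],-q[1]])/-q[2]
    x=x*(1+float(np.ravel(c['k1'])[0])*(x@x));K=c['K'];return np.array([K[0,0]*x[0]+K[0,2],K[1,1]*x[1]+K[1,2]])
def crop(c,u0,v0,u1,v1,f,fn):
    im=c['color'][v0:v1,u0:u1,::-1];cv2.imwrite('pics/'+fn+'.png',cv2.resize(im,None,fx=f,fy=f,interpolation=cv2.INTER_CUBIC))
E
python3 - <<'E'
from h import *
s=manip.get_state();print(s)
for n in('scene','top','wrist'):
    c=snap(n,n+'0');print(n,c['K'].tolist(),c['k1'],c['pose'].round(3).tolist())
E
```

```text
{'t': 0.0, 'joint_pos': array([ 7.27132682e+01,  1.51691296e+01,  9.19797910e+01, -8.27613180e-04,
        7.29782980e+01, -2.11356036e+00]), 'dq': array([ 0.02742653,  0.04230141,  0.12321004, -0.00127636,  0.00467259,
       -0.04738543]), 'effort': array([ 9.63641869e-04, -5.15109444e+01, -3.67310429e+01, -9.28027362e-05,
        1.31993688e-02,  3.06406480e-05]), 'position': array([0.17647289, 0.65083169, 0.2549761 ]), 'orientation': array([-1.79996098e+02,  1.27161192e-01,  7.48270761e+01]), 'ft_force': array([-0.18397633,  0.11242772,  0.21409043]), 'ft_torque': array([-0.04797445, -0.02664892,  0.03474674]), 'width': 0.08540448649093167}
scene [[408.42741387357347, 0.0, 252.70023672538943], [0.0, 408.42741387357347, 193.061377994789], [0.0, 0.0, 1.0]] -0.012384653400694404 [[0.45, -0.482, 0.752, 1.423], [0.893, 0.236, -0.383, -0.399], [0.007, 0.844, 0.536, 0.748], [0.0, 0.0, 0.0, 1.0]]
top [[459.99136967050765, 0.0, 256.52517872933754], [0.0, 459.99136967050765, 185.86044853229373], [0.0, 0.0, 1.0]] 0.020415565342567183 [[-0.025, 0.989, -0.146, 0.411], [-1.0, -0.027, -0.008, -0.005], [-0.012, 0.145, 0.989, 1.146], [0.0, 0.0, 0.0, 1.0]]
wrist [[313.9049591496239, 0.0, 256.0635422230812], [0.0, 313.9049591496239, 191.93496565333], [0.0, 0.0, 1.0]] -0.041930191474550495 [[0.261, -0.914, -0.31, 0.097], [0.965, 0.247, 0.086, 0.674], [-0.002, -0.322, 0.947, 0.372], [0.0, 0.0, 0.0, 1.0]]
```

View pics/scene0.png

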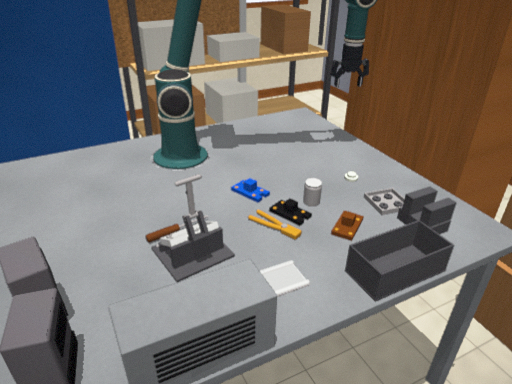

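View pics/top0.png

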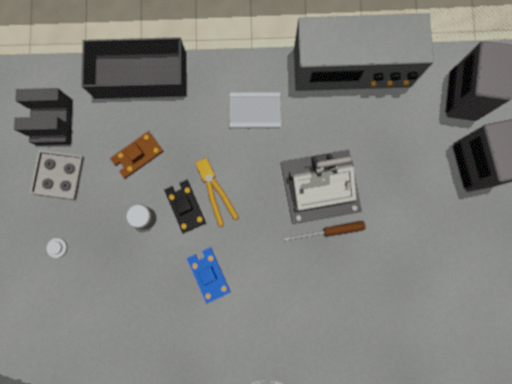

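Things shaped like the cap in the top view: black (185,205), blue (209,275) and brown (137,154). The one wanted is black, at (185,205). I'll check that choice in a close crop and look at the jig in another.

```bash
python3 - <<'E'
from h import *
c=load('top0');crop(c,110,130,250,250,5,'cap_t');crop(c,270,135,380,250,6,'jig_t')
c=load('scene0');crop(c,140,165,320,280,4,'sc_c')
E
```

```text
(no output)
```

View pics/cap_t.png

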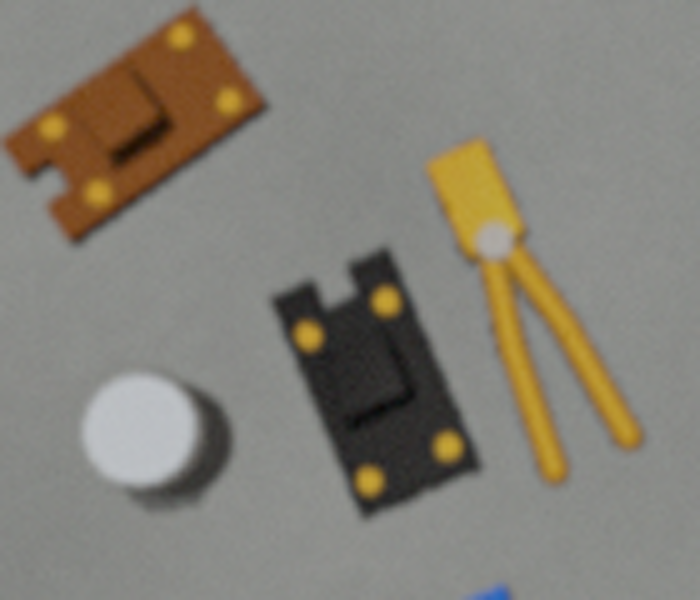

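View pics/jig_t.png

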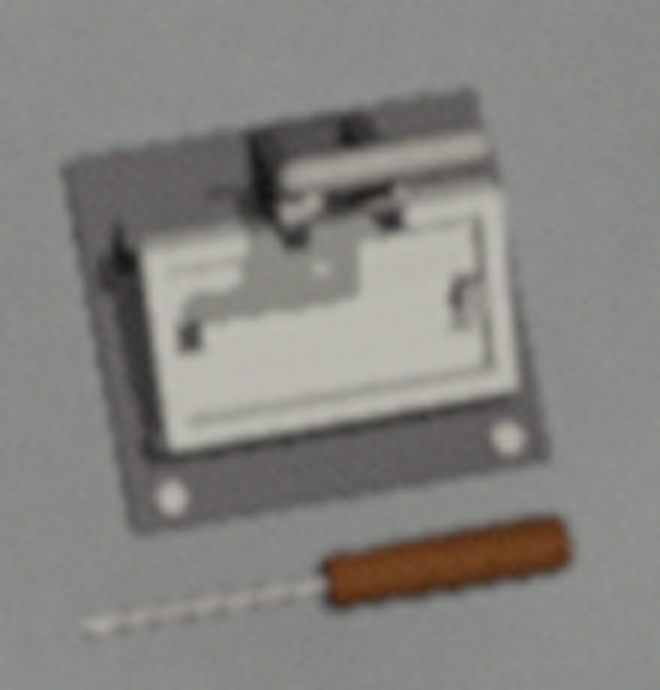

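View pics/sc_c.png

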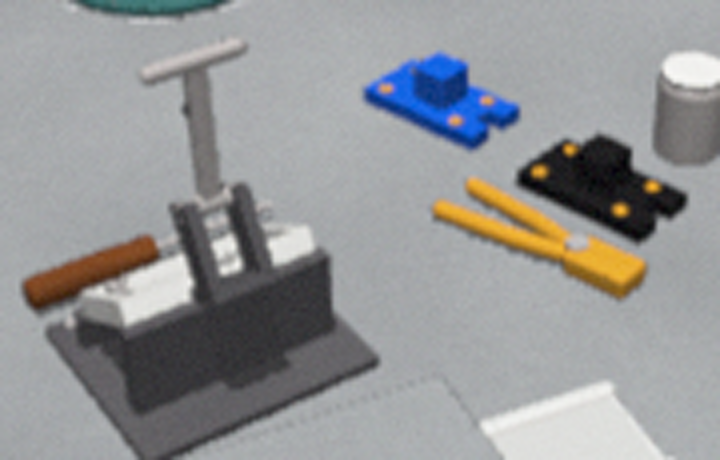

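```bash
cat > m.py <<'E'
from h import *
from scipy.optimize import least_squares
def fit(c,pix,model,x0,TF):
    f=lambda p:np.concatenate([proj(c,TF(p)@np.append(m,1))[:2]-q for m,q in zip(model,pix)]) if 0 else np.concatenate([proj(c,(TF(p)@np.append(m,1))[:3])-q for m,q in zip(model,pix)])
    r=least_squares(f,x0);return r.x,r.fun
def Tp(p):
    T=np.eye(4);T[:3,:3]=R.from_euler('z',p[2]).as_matrix();T[:2,3]=p[:2];return T
def Tn(p):
    T=np.eye(4);T[:3,:3]=(R.from_euler('z',p[2])*R.from_euler('y',-30,degrees=True)).as_matrix();T[:3,3]=[p[0],p[1],.062];return T
E
python3 - <<'E'
from m import *
c=load('top0')
A=lambda L,f,o:np.array(L)/f+np.array(o)-0.4
cap=A([(275,297),(388,250),(480,467),(365,517)],5,(110,130))
for q in cap: print(px(c,*q,z=.014).round(4), px(c,*q).round(4))
M=[(.06,.032,.014),(.06,-.032,.014),(-.06,-.032,.014),(-.06,.032,.014)]
x,r=fit(c,cap,M,[.5,.2,.3],Tp);print('cap',x,np.degrees(x[2]),r.round(1))
b=A([(65,165),(475,88),(548,458),(135,530)],6,(270,135))
M=[(.08,.088,.01),(.08,-.088,.01),(-.08,-.088,.01),(-.08,.088,.01)]
x,r=fit(c,b,M,[.5,-.1,.2],Tp);print('base',x,np.degrees(x[2]),r.round(1))
n=A([(140,245),(500,190),(518,385),(172,452)],6,(270,135))
M=[(.042,.070,.01),(.042,-.070,.01),(-.042,-.07,.01),(-.042,.07,.01)]
x,r=fit(c,n,M,[.5,-.1,.2],Tn);print('nest',x,np.degrees(x[2]),r.round(1))
print(Tn(x).round(3))
for q in b:print(px(c,*q,z=.01).round(3))
E
```

```text
[0.5755 0.2333 0.014 ] [0.5756 0.2333 0.0138]
[0.5977 0.1769 0.014 ] [0.5976 0.1768 0.0148]
[0.4883 0.132  0.014 ] [0.4891 0.1335 0.0016]
[0.4653 0.1886 0.014 ] [4.66e-01 1.91e-01 1.00e-04]
cap [0.53174394 0.18270059 0.38591953] 22.111560462331056 [-0.7  0.1  0.5 -0.7  0.6  0.  -0.5  0.5]
base [ 0.57328085 -0.1549432   0.14961709] 8.572427704354888 [-0.5 -1.  -0.1 -0.3  1.   0.4 -0.4  0.9]
nest [ 0.56481917 -0.15667596  0.14890866] 8.531837716741693 [ 0.6  1.1 -0.1 -0.2 -0.3  0.1 -0.3 -0.9]
[[ 0.856 -0.148 -0.494  0.565]
 [ 0.128  0.989 -0.074 -0.157]
 [ 0.5    0.     0.866  0.062]
 [ 0.     0.     0.     1.   ]]
[ 0.637 -0.057  0.01 ]
[ 0.665 -0.23   0.01 ]
[ 0.508 -0.252  0.01 ]
[ 0.483 -0.081  0.01 ]
```

Call:
{"name": "servo_tool", "arguments": {
  "deltas": "0.355 -0.47 0 0 0 0.01 0.6; 0.71 -0.94 0 0 0 0.02 0.6; 0.71 -0.94 0 0 0 0.02 0.6",
  "newtons": 60
}}

```text
t: 0.45
position: [0.2492, 0.5537, 0.2545]
orientation: [180.0, 0.3, 82.0]
ft_force: [-0.1, -0.9, -0.7]
width: 0.0514
```

Call:
{"name": "servo_tool", "arguments": {
  "deltas": "0.355 -0.47 0 0 0 0.01 0.6; 0.71 -0.94 0 0 0 0.02 0.6; 0.71 -0.94 0 0 0 0.02 0.6"
}}

```text
t: 0.75
position: [0.3217, 0.4569, 0.2542]
orientation: [179.9, 0.3, 89.1]
ft_force: [-0.4, 0.5, 0.1]
width: 0.0509
```

Call:
{"name": "servo_tool", "arguments": {
  "deltas": "0.355 -0.47 0 0 0 0.01 0.6; 0.71 -0.94 0 0 0 0.02 0.6; 0.71 -0.94 0 0 0 0.02 0.6"
}}

```text
t: 1.05
position: [0.3943, 0.3602, 0.2541]
orientation: [179.9, 0.4, 96.2]
ft_force: [0.2, -0.7, -0.1]
width: 0.0516
```

Call:
{"name": "servo_tool", "arguments": {
  "deltas": "0.355 -0.47 0 0 0 0.01 0.6; 0.71 -0.94 0 0 0 0.02 0.6; 0.71 -0.94 0 0 0 0.02 0.6"
}}

```text
t: 1.35
position: [0.4671, 0.2633, 0.2541]
orientation: [179.9, 0.4, 103.3]
ft_force: [-0.2, 0.4, -0.1]
width: 0.0512
```

Now over the cap, at a good viewing height.

Call:
{"name": "servo_tool", "arguments": {
  "deltas": "0.35 -0.4 0 0 0 0.012 0.6; 0.65 -0.8 0 0 0 0.024 0.6; 0.65 -0.8 0 0 0 0.024 0.6; 0.65 -0.8 0 0 0 0.024 0.6"
}}

```text
t: 1.75
position: [0.5328, 0.1822, 0.2538]
orientation: [179.9, 0.4, 111.7]
ft_force: [0.0, -0.2, -0.4]
width: 0.0512
```

```bash
python3 - <<'E'
from h import *
c=snap('wrist','w1');s=manip.get_state();print(s['position'],s['orientation'],c['pose'].round(3))
cv2.imwrite('pics/w1b.png',cv2.resize(c['color'][:,:,::-1],(768,576),interpolation=cv2.INTER_CUBIC))
E
```

```text
[0.53201134 0.18326755 0.25376893] [179.92526609   0.39095713 111.81677762] [[-0.37  -0.878 -0.303  0.456]
 [ 0.929 -0.353 -0.113  0.153]
 [-0.008 -0.324  0.946  0.371]
 [ 0.     0.     0.     1.   ]]
```

View pics/w1b.png

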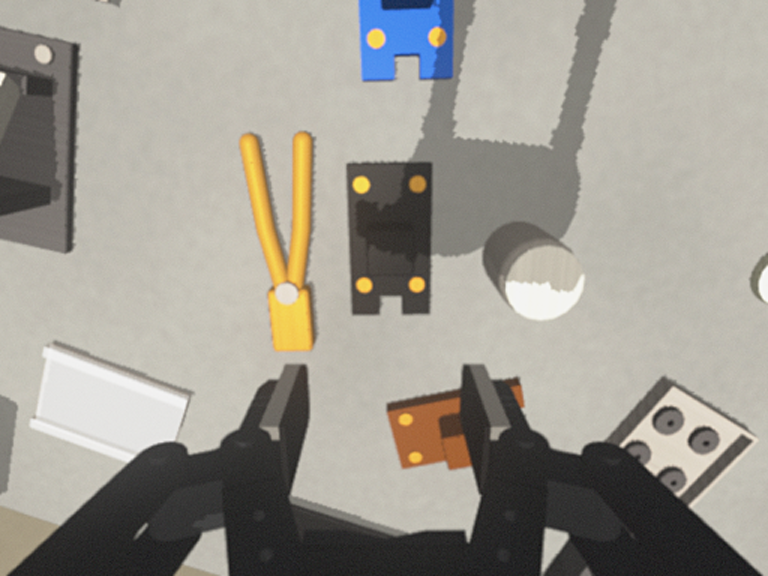

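The wrist view shows the black cap with its plate corners at about (347,163), (432,162), (430,313) and (352,314) in the 1.5x picture. The notch faces down the picture, the brass crimper is to the left and the tin to the right.

```bash
python3 - <<'E'
from m import *
c=load('w1');crop(c,210,90,310,225,4,'w1c')
cap=np.array([(430,313),(352,314),(347,163),(432,162)])/1.5-.2
M=[(.06,.032,.014),(.06,-.032,.014),(-.06,-.032,.014),(-.06,.032,.014)]
for q in cap: print(px(c,*q,z=.014).round(4), px(c,*q).round(4))
x,r=fit(c,cap,M,[.5,.2,.3],Tp);print('cap',x,np.degrees(x[2]),r.round(1))
E
```

```text
[0.5764 0.2381 0.014 ] [0.5767 0.2383 0.0132]
[0.601  0.1794 0.014 ] [ 0.607   0.1805 -0.0007]
[0.4901 0.134  0.014 ] [4.914e-01 1.333e-01 4.000e-04]
[0.4662 0.1919 0.014 ] [ 4.666e-01  1.934e-01 -2.000e-04]
cap [0.53348368 0.18587066 0.39307467] 22.521519829801562 [ 0.1  0.3 -0.1  0.1 -0.7 -0.1  0.6 -0.2]
```

View pics/w1c.png

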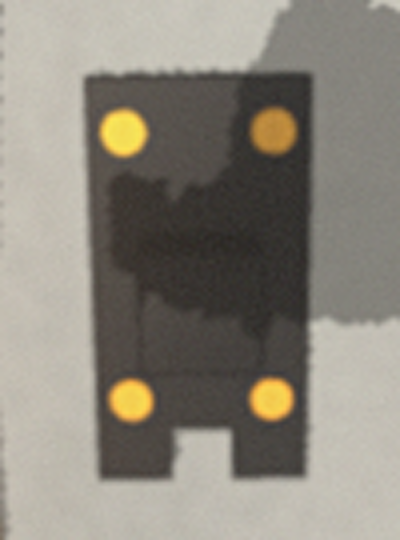

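Call:
{"name": "servo_tool", "arguments": {
  "deltas": "0.01 0.02 -0.5 0 0 0.0015 0.6; 0.01 0.02 -1 0 0 0.0015 0.6; 0.01 0.02 -1 0 0 0.0015 0.6"
}}

```text
t: 2.1
position: [0.5261, 0.1851, 0.1463]
orientation: [-179.2, 0.3, 112.4]
ft_force: [-0.9, 0.1, -0.7]
width: 0.051
```

Call:
{"name": "servo_tool", "arguments": {
  "deltas": "0 0 -0.35 0 0 0 0.6; 0 0 -0.7 0 0 0 0.6; 0 0 -0.8 0 0 0 0.6; 0 0 -0.8 0 0 0 0.6"
}}

```text
t: 2.5
position: [0.5252, 0.1858, 0.0662]
orientation: [-179.1, 0.3, 112.5]
ft_force: [0.1, 0.6, 0.6]
width: 0.051
```

```bash
python3 - <<'E'
from h import *
c=snap('wrist','w2');s=manip.get_state();print(s['position'],s['orientation'],s['ft_force'])
cv2.imwrite('pics/w2b.png',cv2.resize(c['color'][:,:,::-1],(768,576),interpolation=cv2.INTER_CUBIC))
E
```

```text
[0.52663967 0.18607533 0.06777419] [-179.26776933    0.27050303  112.48922105] [0.06162136 0.14563747 1.05697843]
```

View pics/w2b.png

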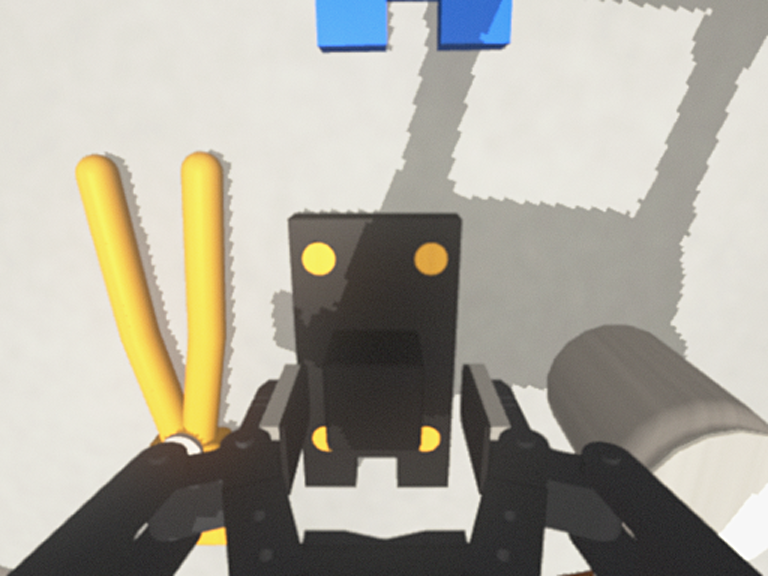

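```bash
python3 - <<'E'
from m import *
c=load('w2')
cap=np.array([(448,486),(305,486),(290,216),(461,215)])/1.5-.2
M=[(.06,.032,.014),(.06,-.032,.014),(-.06,-.032,.014),(-.06,.032,.014)]
x,r=fit(c,cap,M,[.5,.2,.3],Tp);print('cap',x,np.degrees(x[2]),r.round(1))
s=manip.get_state();print(s['position'],s['orientation'])
E
```

```text
cap [0.53319476 0.18570418 0.39243453] 22.484842493913966 [ 0.5  0.  -0.1 -0.4 -1.8 -0.2  1.5  0.6]
[0.52663967 0.18607533 0.06777419] [-179.26776933    0.27050303  112.48922105]
```

Call:
{"name": "servo_tool", "arguments": {
  "deltas": "0.065 0 -0.13 0.0015 -0.0016 0 0.6; 0.065 0 -0.26 0.0015 -0.0016 0 0.6; 0.065 0 -0.26 0.0015 -0.0016 0 0.6; 0.065 0 -0.26 0.0015 -0.0016 0 0.6"
}}

```text
t: 2.95
position: [0.5333, 0.1862, 0.0425]
orientation: [180.0, -0.0, 112.5]
ft_force: [0.6, -1.1, 0.8]
width: 0.0511
```

Call:
{"name": "servo_tool", "arguments": {
  "deltas": "0 0 0 0 0 0 0.2; 0 0 0 0 0 0 0; 0 0 0 0 0 0 0; 0 0 0 0 0 0 0; 0 0 0 0 0 0 0",
  "newtons": 60
}}

```text
t: 3.45
position: [0.5341, 0.1864, 0.0436]
orientation: [179.9, 0.0, 112.5]
ft_force: [-0.8, 0.2, 5.7]
width: 0.0332
```

Call:
{"name": "servo_tool", "arguments": {
  "deltas": "0 0 0.4 0 0 0 0; 0 0 0.8 0 0 0 0; 0 0 1 0 0 0 0; 0 0 1 0 0 0 0"
}}

```text
t: 3.85
position: [0.5366, 0.1872, 0.1472]
orientation: [179.5, 0.0, 112.5]
ft_force: [0.9, -0.3, -2.1]
width: 0.0328
```

Call:
{"name": "servo_tool", "arguments": {
  "deltas": "0 0 0.4 0 0 0 0; 0 0 0.8 0 0 0 0; 0 0 1 0 0 0 0; 0 0 1 0 0 0 0"
}}

```text
t: 4.25
position: [0.5379, 0.1876, 0.2491]
orientation: [179.2, 0.1, 112.5]
ft_force: [0.0, 0.0, -3.0]
width: 0.0328
```

```bash
python3 - <<'E'
from h import *
c=snap('wrist','w3');s=manip.get_state();print(s['position'],s['orientation'],s['ft_force'],s['width'])
cv2.imwrite('pics/w3b.png',cv2.resize(c['color'][:,:,::-1],(768,576),interpolation=cv2.INTER_CUBIC))
E
```

```text
[0.53659101 0.18719301 0.24657261] [1.79469199e+02 4.44540107e-02 1.12477673e+02] [-0.27745231 -0.88196967 -3.9967024 ] 0.03273530771612716
```

View pics/w3b.png

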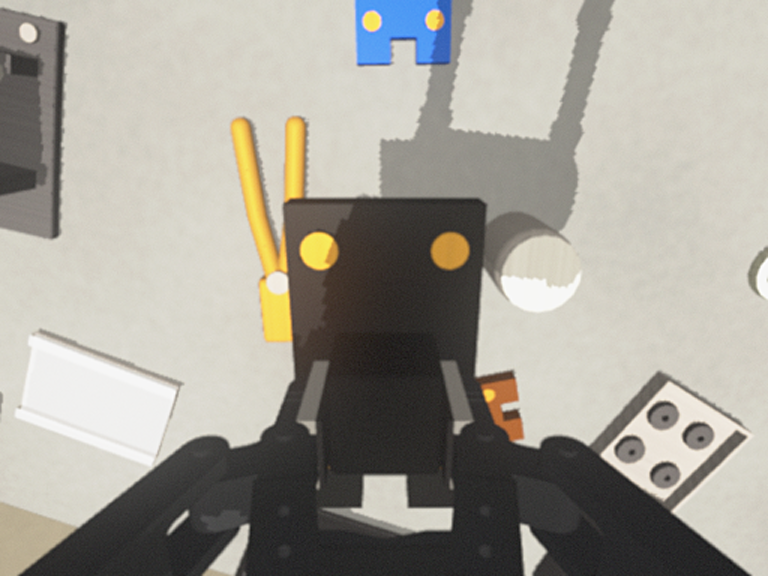

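```bash
python3 - <<'E'
from m import *
c=load('w3');c['pose']=c['hand_eye']
# tool frame: cap x->tool y, cap y->tool x, cap z-> -tool z
q=np.array([(286,200),(485,201),(409,506),(453,506),(321,505),(362,506)])/1.5-.2
for name,z,pts in (('plate top',.0285,q),):
    for p in pts: print(name,px(c,*p,z=z).round(4), px(c,*p).round(4))
for p in [(345,475),(440,474)]: print('boss top',px(c,*(np.array(p)/1.5-.2),z=-.0035).round(4))
E
```

```text
plate top [-0.0299 -0.0611  0.0285] [-0.0733 -0.0313  0.2365]
plate top [ 0.0315 -0.0608  0.0285] [ 0.0783 -0.0288  0.2489]
plate top [0.0101 0.0578 0.0285] [0.0102 0.0593 0.03  ]
plate top [0.0274 0.0579 0.0285] [ 0.0132 -0.0161 -0.0485]
plate top [-0.0244  0.0574  0.0285] [-0.0245  0.0578  0.029 ]
plate top [-0.0083  0.0578  0.0285] [-0.0084  0.0597  0.0305]
boss top [-0.0112  0.0154 -0.0035]
boss top [ 0.017   0.015  -0.0035]
```

```bash
cat >> m.py <<'E'
def Rt(psi):  # target tool rot in nest, psi rad
    N=Tn([0,0,psi])[:3,:3]; return np.column_stack([N[:,0],-N[:,1],-N[:,2]])
def delta(Rd,pd):
    s=manip.get_state();Rc=R.from_euler('xyz',s['orientation'],degrees=True).as_matrix()
    w=R.from_matrix(Rd@Rc.T).as_rotvec();d=(np.asarray(pd)-s['position'])/0.1
    print('pos',s['position'].round(4),'ori',s['orientation'].round(2),'F',s['ft_force'].round(1));print('shift',d.round(3),'turn',(w/2/np.pi).round(4),'deg',np.degrees(np.linalg.norm(w)).round(2))
E
python3 - <<'E'
from m import *
delta(Rt(.149),[.47,-.16,.24])
E
```

```text
pos [0.5366 0.1872 0.2466] ori [1.7947e+02 4.0000e-02 1.1248e+02] F [-0.3 -0.9 -4. ]
shift [-0.666 -3.472 -0.066] turn [ 0.0842 -0.0457 -0.2809] deg 106.84
```

Call:
{"name": "servo_tool", "arguments": {
  "deltas": "-0.04 -0.22 0 0.0053 -0.0029 -0.0175 0; -0.08 -0.44 0 0.0105 -0.0057 -0.035 0; -0.12 -0.66 0 0.0158 -0.0086 -0.0525 0; -0.16 -0.87 0 0.021 -0.0114 -0.07 0"
}}

```text
t: 4.7
position: [0.5181, 0.0991, 0.2418]
orientation: [174.5, -6.6, 87.2]
ft_force: [-0.6, 0.1, -2.1]
width: 0.033
```

Call:
{"name": "servo_tool", "arguments": {
  "deltas": "-0.04 -0.22 0 0.0053 -0.0029 -0.0175 0; -0.08 -0.44 0 0.0105 -0.0057 -0.035 0; -0.12 -0.66 0 0.0158 -0.0086 -0.0525 0; -0.16 -0.87 0 0.021 -0.0114 -0.07 0"
}}

```text
t: 5.1
position: [0.4994, 0.0114, 0.2371]
orientation: [172.9, -14.9, 62.0]
ft_force: [-0.1, 0.0, -2.0]
width: 0.0331
```

```bash
python3 - <<'E'
from m import *
delta(Rt(.149),[.47,-.16,.24])
c=snap('wrist','w4')
cv2.imwrite('pics/w4b.png',cv2.resize(c['color'][:,:,::-1],(768,576),interpolation=cv2.INTER_CUBIC))
E
```

```text
pos [0.4994 0.0114 0.2371] ori [172.93 -14.86  62.  ] F [-0.1  0.  -2. ]
shift [-0.294 -1.714  0.029] turn [ 0.0404 -0.0246 -0.1399] deg 53.17
```

View pics/w4b.png

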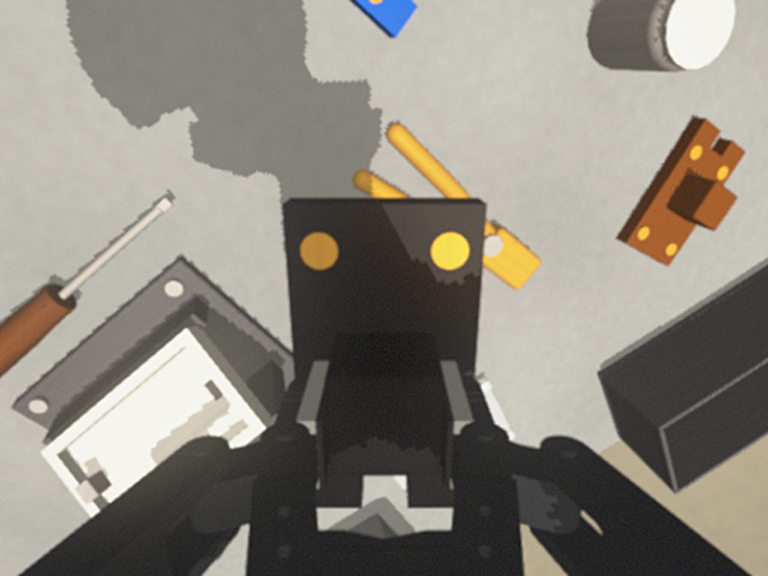

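Key stands at the right end (about (95,482)); the left end has only the flush plug (213,389). I'll measure the nest's rim in an enlarged crop.

```bash
python3 - <<'E'
from m import *
c=load('w4');crop(c,5,160,205,345,4,'w4c')
E
```

```text
(no output)
```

View pics/w4c.png

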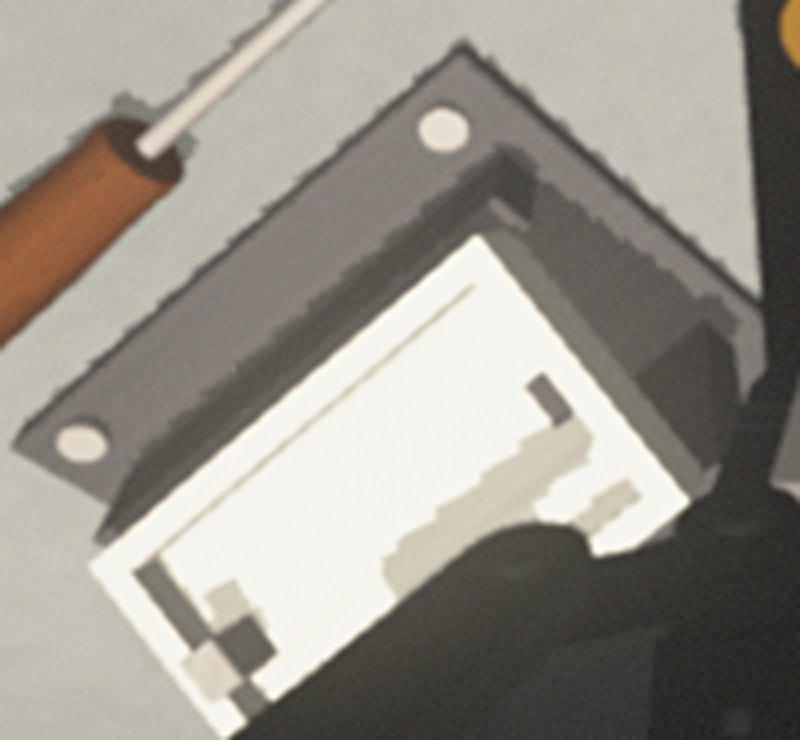

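```bash
python3 - <<'E'
from m import *
c=load('w4')
A=lambda L:np.array(L)/4+np.array((5,160))-.4
n=A([(478,236),(692,497),(90,565)]);M=[(-.042,.07,.01),(.042,.07,.01),(-.042,-.07,.01)]
x,r=fit(c,n,M,[.5,-.1,.2],Tn);print('nest',x,np.degrees(x[2]),r.round(1))
def Tz(p):
    T=Tn(p);T[2,3]+=p[3];return T
xz,r=fit(c,n,M,[.5,-.1,.2,0],Tz);print('nestz',xz,r.round(1))
# key/plug : plug inner edge at y=+.056? 
for q in A([(531,378),(545,373),(575,412),(560,428)]): 
    p=px(c,*q); print((np.linalg.inv(Tn(x))@np.append(p,1)).round(4)[:3])
for q in A([(478,236),(692,497),(90,565),(300,470),(350,420)]):print((np.linalg.inv(Tn(x))@np.append(px(c,*q),1)).round(4)[:3])
E
```

```text
nest [ 0.56518304 -0.15416369  0.15423216] 8.836851746828899 [-0.  -0.7 -0.3  0.6  0.4  0. ]
nestz [ 5.65123045e-01 -1.54087918e-01  1.54374267e-01  1.28900962e-04] [-0.  -0.7 -0.3  0.6  0.3  0. ]
[-0.0071  0.052  -0.0005]
[-0.0048  0.0611  0.0099]
[0.0068 0.056  0.0003]
[ 0.0075  0.0497 -0.0005]
[-0.0417  0.0692  0.0092]
[ 0.0428  0.062  -0.0083]
[-0.0424 -0.0708  0.0095]
[-0.0276 -0.0149 -0.0016]
[-0.0289  0.006  -0.0004]
```

Call:
{"name": "servo_tool", "arguments": {
  "deltas": "-0.04 -0.22 0 0.005 -0.003 -0.0175 0; -0.08 -0.44 0 0.01 -0.006 -0.035 0; -0.11 -0.66 0 0.015 -0.009 -0.0525 0; -0.14 -0.87 0 0.02 -0.012 -0.07 0"
}}

```text
t: 5.55
position: [0.4817, -0.0781, 0.232]
orientation: [174.9, -22.8, 35.6]
ft_force: [-0.1, 0.2, -2.2]
width: 0.033
```

```bash
python3 - <<'E'
from m import *
p=np.array([.565,-.154,.062])+.16*Tn([0,0,.154])[:3,2]
print(p);delta(Rt(.154),p)
E
```

```text
[ 0.48594677 -0.16627136  0.20056406]
pos [ 0.4817 -0.0781  0.232 ] ori [174.87 -22.81  35.57] F [-0.1  0.2 -2.2]
shift [ 0.042 -0.882 -0.315] turn [ 0.0195 -0.0138 -0.0678] deg 25.88
```

Call:
{"name": "servo_tool", "arguments": {
  "deltas": "0.01 -0.22 -0.05 0.005 -0.0035 -0.017 0; 0.02 -0.44 -0.1 0.01 -0.007 -0.034 0; 0.03 -0.66 -0.15 0.015 -0.0105 -0.051 0; 0.04 -0.88 -0.2 0.0195 -0.0138 -0.0678 0; 0.04 -0.88 -0.2 0.0195 -0.0138 -0.0678 0"
}}

```text
t: 6.05
position: [0.4827, -0.1661, 0.2065]
orientation: [-179.7, -29.6, 8.5]
ft_force: [0.5, -0.1, -3.0]
width: 0.033
```

```bash
python3 - <<'E'
from m import *
p=np.array([.565,-.154,.062])+.16*Tn([0,0,.154])[:3,2]
delta(Rt(.154),p)
c=snap('wrist','w5');snap('scene','s5');print(manip.get_state()['joint_pos'].round(1))
cv2.imwrite('pics/w5b.png',cv2.resize(c['color'][:,:,::-1],(768,576),interpolation=cv2.INTER_CUBIC))
crop(load('s5'),140,130,330,280,4,'s5c')
E
```

```text
pos [ 0.4827 -0.1661  0.2065] ori [-179.69  -29.62    8.47] F [ 0.5 -0.1 -3. ]
shift [ 0.033 -0.001 -0.059] turn [-0.0006 -0.0012  0.0006] deg 0.51
[-34.1 -14.3 131.4  29.2  44.2 -60.7]
```

View pics/w5b.png

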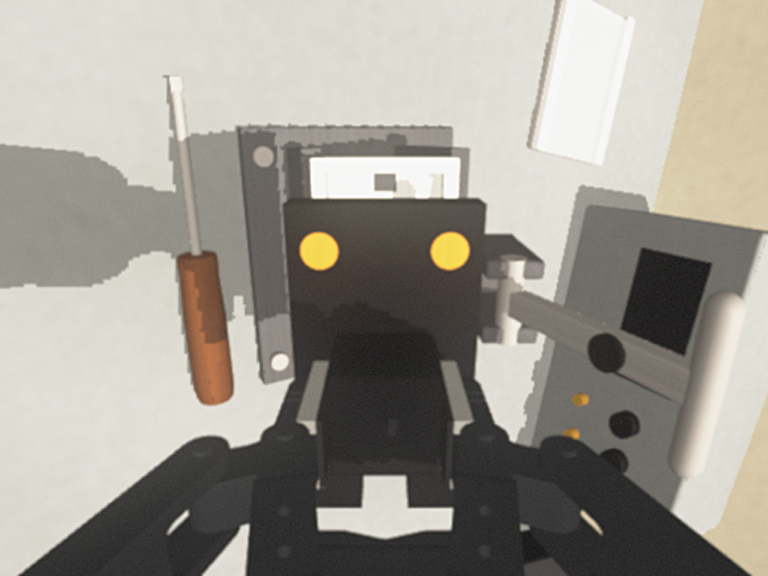

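View pics/s5c.png

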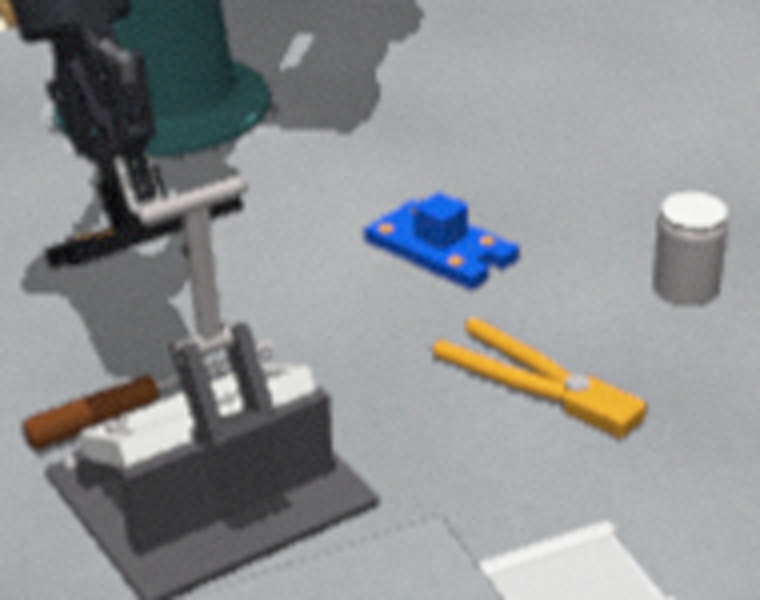

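```bash
python3 - <<'E'
from m import *
c=load('w5');crop(c,150,75,350,205,4,'w5c')
E
```

```text
(no output)
```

View pics/w5c.png

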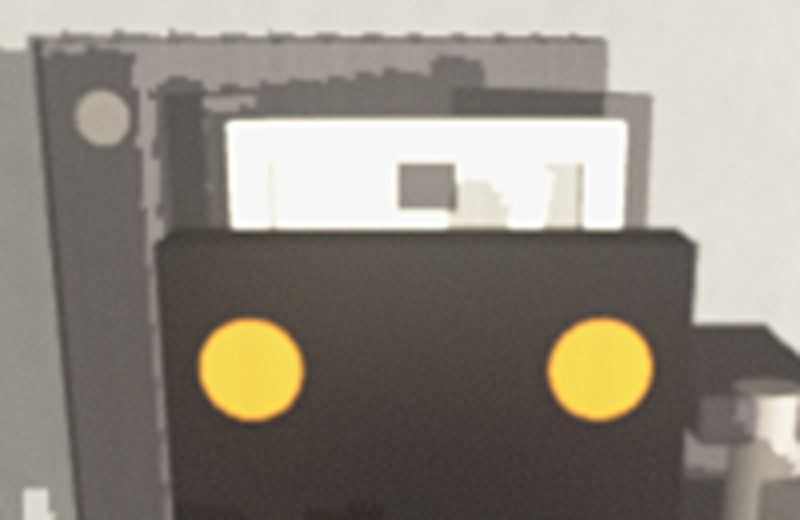

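```bash
python3 - <<'E'
from m import *
c=load('w5');P=c['pose'].copy();A=lambda L:np.array(L)/4+np.array((150,75))-.4
n=A([(225,119),(628,119)])
x,r=fit(c,n,[(-.042,.07,.01),(.042,.07,.01)],[.565,-.154,.154],Tn);print('nest',x,np.degrees(x[2]),r.round(1))
c['pose']=c['hand_eye']
for q in A([(158,246),(696,246)]):print(px(c,*q,z=.0285).round(4))
for q in A([(178,230),(680,230)]):print(px(c,*q,z=.0425).round(4))
q=np.array([(409,506),(453,506),(321,505),(362,506)])/1.5-.2
for p in q: print(px(c,*p,z=.0285).round(4))
for p in [(345,475),(440,474)]: print('boss top',px(c,*(np.array(p)/1.5-.2),z=-.0035).round(4))
# nest rim in tool
s=manip.get_state()
E
```

```text
nest [ 0.5648766  -0.15436839  0.14866961] 8.518141170253001 [ 0.6 -0.  -0.7 -0. ]
[-0.0304 -0.0615  0.0285]
[ 0.0318 -0.0615  0.0285]
[-0.0307 -0.0613  0.0425]
[ 0.0326 -0.0614  0.0425]
[0.0102 0.0558 0.0285]
[0.0275 0.0558 0.0285]
[-0.0242  0.0553  0.0285]
[-0.0081  0.0558  0.0285]
boss top [-0.0111  0.0134 -0.0035]
boss top [ 0.017   0.013  -0.0035]
```

```bash
python3 - <<'E'
from m import *
for n in('w1','w2','w3','w4','w5'):
    c=load(n);print(n,c['hand_eye'].round(4).tolist(),c['K'][0,0],c['K'][0,2],c['K'][1,2],c['k1'])
E
```

```text
w1 [[1.0, -0.0004, 0.0004, 0.0005], [-0.0003, -0.9467, -0.322, -0.0819], [0.0005, 0.322, -0.9467, -0.1171], [0.0, 0.0, 0.0, 1.0]] 313.9049591496239 256.0635422230812 191.93496565333 -0.041930191474550495
w2 [[1.0, -0.0004, 0.0004, 0.0005], [-0.0002, -0.9467, -0.322, -0.0819], [0.0005, 0.322, -0.9467, -0.1172], [0.0, 0.0, 0.0, 1.0]] 313.9049591496239 256.0635422230812 191.93496565333 -0.041930191474550495
w3 [[1.0, -0.0004, 0.0004, 0.0005], [-0.0003, -0.9467, -0.322, -0.0819], [0.0005, 0.322, -0.9467, -0.1171], [0.0, 0.0, 0.0, 1.0]] 313.9049591496239 256.0635422230812 191.93496565333 -0.041930191474550495
w4 [[1.0, -0.0004, -0.0, 0.0009], [-0.0004, -0.9467, -0.3222, -0.0828], [0.0001, 0.3222, -0.9467, -0.1169], [0.0, 0.0, 0.0, 1.0]] 313.9049591496239 256.0635422230812 191.93496565333 -0.041930191474550495
w5 [[1.0, -0.0003, -0.0005, 0.0005], [-0.0004, -0.9467, -0.322, -0.0836], [-0.0004, 0.322, -0.9467, -0.1168], [0.0, 0.0, 0.0, 1.0]] 313.9049591496239 256.0635422230812 191.93496565333 -0.041930191474550495
```

```bash
python3 - <<'E'
from m import *
c=load('w5');im=c['color'][205:355,180:330,::-1].astype(float);im=np.clip(255*(im/255)**.5,0,255).astype(np.uint8)
cv2.imwrite('pics/w5d.png',cv2.resize(im,None,fx=4,fy=4,interpolation=cv2.INTER_CUBIC))
E
```

```text
(no output)
```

View pics/w5d.png

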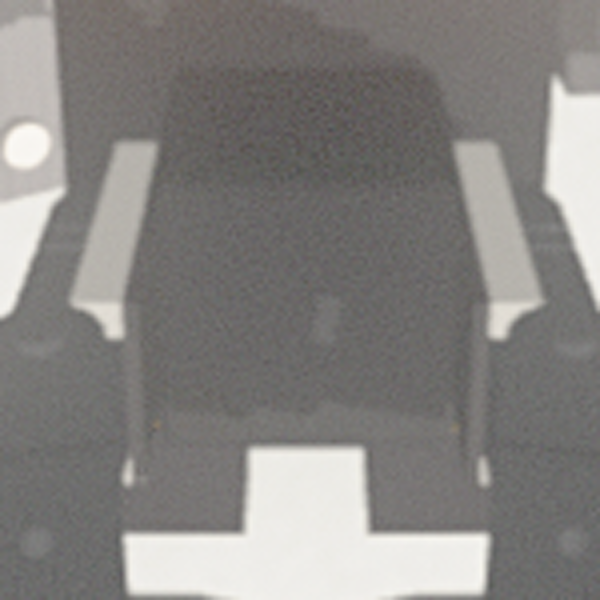

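```bash
python3 - <<'E'
from m import *
c=load('w5')
A=lambda L:np.array(L)/4+np.array((150,75))-.4
B=lambda L:np.array(L)/4+np.array((180,205))-.4
pix=np.vstack([A([(158,246),(696,246),(178,230),(680,230)]),B([(243,532),(368,532)])])
M=[(-.06,-.032,.014),(-.06,.032,.014),(-.06,-.032,0),(-.06,.032,0),(.06,-.009,.014),(.06,.009,.014)]
P=c['pose'].copy();c['pose']=c['hand_eye']
R0=R.from_matrix(np.array([[0,1,0],[1,0,0],[0,0,-1.]]))
def T6(p):
    T=np.eye(4);T[:3,:3]=(R.from_rotvec(p[3:])*R0).as_matrix();T[:3,3]=p[:3];return T
x,r=fit(c,pix,M,[0,0,.0425,0,0,0],T6);print('cap in tool',x[:3].round(4),np.degrees(x[3:]).round(2),r.round(1))
x4,r=fit(c,pix,M,[0,0,.0425,0],lambda p:T6([p[0],p[1],p[2],0,0,p[3]]));print('cap in tool no tilt',x4.round(4),r.round(1))
# nest origin in same (apparent) tool frame
s=manip.get_state();Tt=np.linalg.inv(P@np.linalg.inv(c['hand_eye']))
for nx in ([.5649,-.1544,.1487],[.565,-.1543,.154]):
    print('nest in tool',(Tt@Tn(nx))[:3,3].round(4), 'cap->', np.degrees(R.from_matrix((Tt@Tn(nx)@np.block([[np.array([[0,1,0],[-1,0,0],[0,0,1.]]),np.zeros((3,1))],[0,0,0,1]]))[:3,:3]@R0.as_matrix().T).as_rotvec()).round(2))
E
```

```text
cap in tool [ 0.0008 -0.001   0.0456] [-0.07  0.79  0.  ] [-0.4 -0.1  0.5  0.2  0.4 -0.2 -0.7  0.1  0.7 -0.1 -0.5  0.2]
cap in tool no tilt [ 0.0007 -0.001   0.0455  0.0016] [-0.3 -0.1  0.8  0.2  0.2 -0.2 -0.9  0.   0.7 -0.  -0.5  0. ]
nest in tool [0.0008 0.0014 0.1667] cap-> [-0.28  0.38 -0.05]
nest in tool [0.0009 0.0013 0.1667] cap-> [-0.13  0.38 -0.31]
```

```bash
cat >> m.py <<'E'
NP=np.array([.565,-.1543,.062]);PSI=.151
def goal(h,off=(.0008,-.001,.044)):
    Rd=Rt(PSI);p=NP-Rd@np.array(off)+h*Tn([0,0,PSI])[:3,2];print('goal',p.round(4));delta(Rd,p)
E
python3 - <<'E'
from m import *
goal(.045);goal(.02);goal(0);print(Tn([0,0,PSI])[:3,2])
E
```

```text
goal [ 0.5205 -0.1621  0.1387]
pos [ 0.4838 -0.165   0.2085] ori [-179.76  -29.71    8.76] F [ 1.  -0.6 -3. ]
shift [ 0.367  0.029 -0.698] turn [-0.0004 -0.0009 -0.0006] deg 0.42
goal [ 0.5328 -0.1602  0.117 ]
pos [ 0.4838 -0.165   0.2085] ori [-179.76  -29.71    8.76] F [ 1.  -0.6 -3. ]
shift [ 0.491  0.048 -0.914] turn [-0.0004 -0.0009 -0.0006] deg 0.42
goal [ 0.5427 -0.1587  0.0997]
pos [ 0.4838 -0.165   0.2085] ori [-179.76  -29.71    8.76] F [ 1.  -0.6 -3. ]
shift [ 0.589  0.063 -1.088] turn [-0.0004 -0.0009 -0.0006] deg 0.42
[-0.49431057 -0.07521341  0.8660254 ]
```

Call:
{"name": "servo_tool", "arguments": {
  "deltas": "0.1 0.01 -0.2 0 0 0 0; 0.2 0.02 -0.4 0 0 0 0; 0.3 0.03 -0.6 -0.0004 -0.0009 -0.0006 0; 0.367 0.03 -0.7 -0.0004 -0.0009 -0.0006 0; 0.367 0.03 -0.7 -0.0004 -0.0009 -0.0006 0; 0.367 0.03 -0.7 -0.0004 -0.0009 -0.0006 0"
}}

```text
t: 6.75
position: [0.5206, -0.1615, 0.1385]
orientation: [-180.0, -30.0, 8.7]
ft_force: [0.5, -0.3, -1.8]
width: 0.0332
```

```bash
python3 - <<'E'
from m import *
goal(.045);c=snap('wrist','w6');goal(.02)
cv2.imwrite('pics/w6b.png',cv2.resize(c['color'][:,:,::-1],(768,576),interpolation=cv2.INTER_CUBIC))
E
```

```text
goal [ 0.5205 -0.1621  0.1387]
pos [ 0.5206 -0.1615  0.1385] ori [-179.96  -29.98    8.72] F [ 0.5 -0.3 -1.8]
shift [-0.002 -0.006  0.002] turn [-0.0001 -0.0001 -0.0002] deg 0.1
goal [ 0.5328 -0.1602  0.117 ]
pos [ 0.5209 -0.1619  0.1392] ori [179.98 -30.05   8.72] F [ 0.2 -0.3 -3.2]
shift [ 0.119  0.017 -0.222] turn [ 0.      0.0001 -0.0002] deg 0.08
```

View pics/w6b.png

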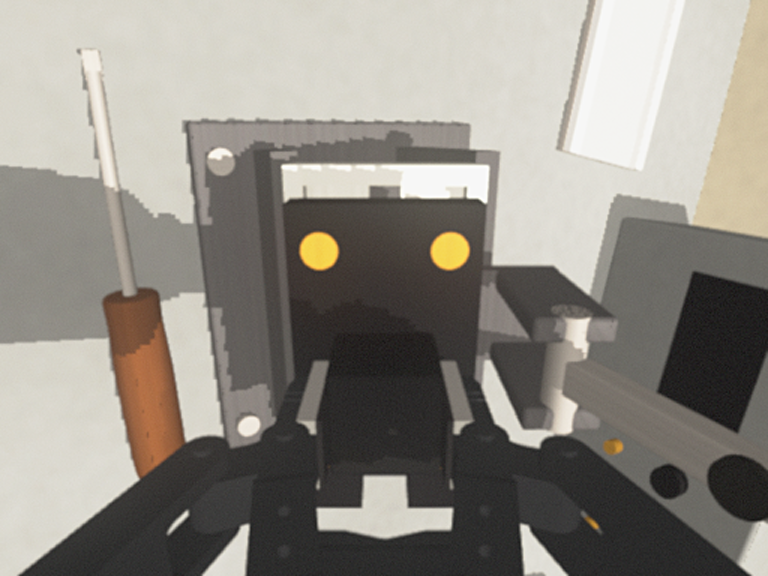

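```bash
python3 - <<'E'
from m import *
c=load('w6');crop(c,170,95,345,165,4,'w6c')
E
```

```text
(no output)
```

View pics/w6c.png

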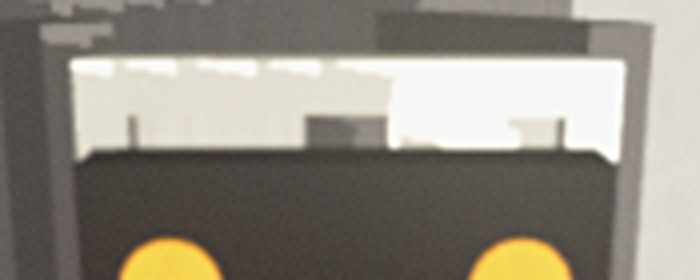

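```bash
python3 - <<'E'
from m import *
c=load('w6')
A=lambda L:np.array(L)/4+np.array((170,95))-.4
B=lambda L:np.array(L)/4+np.array((180,205))-.4
pix=np.vstack([A([(76,164),(616,164),(97,150),(600,150)]),B([(243,532),(368,532)])])
M=[(-.06,-.032,.014),(-.06,.032,.014),(-.06,-.032,0),(-.06,.032,0),(.06,-.009,.014),(.06,.009,.014)]
P=c['pose'].copy();c['pose']=c['hand_eye']
R0=R.from_matrix(np.array([[0,1,0],[1,0,0],[0,0,-1.]]))
def T6(p):
    T=np.eye(4);T[:3,:3]=(R.from_rotvec(p[3:])*R0).as_matrix();T[:3,3]=p[:3];return T
x,r=fit(c,pix,M,[0,0,.0425,0,0,0],T6);print('cap in tool',x[:3].round(4),np.degrees(x[3:]).round(2),r.round(1))
c['pose']=P
n=A([(71,59),(624,59)])
Tt=P@np.linalg.inv(c['hand_eye'])
f=lambda p:Tn([p[0],p[1],PSI])
y,r=fit(c,n,[(-.042,.07,.01),(.042,.07,.01)],[.565,-.154],f);print(y,r)
print('nest in cap',(np.linalg.inv(Tt@T6(x))@f(y))[:3,3].round(4))
E
```

```text
cap in tool [ 0.0008 -0.0011  0.0453] [-0.05  0.98 -0.06] [-0.3  0.1  0.4  0.4  0.5 -0.5 -0.7 -0.3  0.7 -0.1 -0.5  0.3]
[ 0.56511598 -0.15454805] [-0.05537    -0.09844951  0.06996726  0.10654765]
nest in cap [ 0.0011 -0.0008 -0.0434]
```

Call:
{"name": "servo_tool", "arguments": {
  "deltas": "0.06 0 -0.11 0 0 0 0; 0.12 0.01 -0.22 0 0 0 0; 0.148 0.015 -0.27 0 0 0 0; 0.148 0.015 -0.27 0 0 0 0; 0.148 0.015 -0.27 0 0 0 0"
}}

```text
t: 7.3
position: [0.5355, -0.1602, 0.1117]
orientation: [-180.0, -30.0, 8.7]
ft_force: [1.0, 0.2, -3.2]
width: 0.0331
```

```bash
python3 - <<'E'
from m import *
goal(.0)
E
```

```text
goal [ 0.5427 -0.1587  0.0997]
pos [ 0.5355 -0.1602  0.1117] ori [-179.97  -30.      8.7 ] F [ 1.   0.2 -3.2]
shift [ 0.072  0.015 -0.12 ] turn [-0.0001 -0.     -0.0002] deg 0.07
```

Call:
{"name": "servo_tool", "arguments": {
  "deltas": "0.013 0.004 -0.022 0 0 0 0; 0.025 0.008 -0.043 0 0 0 0; 0.025 0.008 -0.043 0 0 0 0; 0.025 0.008 -0.043 0 0 0 0"
}}

```text
t: 7.7
position: [0.538, -0.1594, 0.1074]
orientation: [-180.0, -30.0, 8.7]
ft_force: [-0.0, 0.1, -2.2]
width: 0.0328
```

Call:
{"name": "servo_tool", "arguments": {
  "deltas": "0.013 0.002 -0.022 0 0 0 0; 0.025 0.004 -0.043 0 0 0 0; 0.025 0.004 -0.043 0 0 0 0; 0.025 0.004 -0.043 0 0 0 0"
}}

```text
t: 8.1
position: [0.5405, -0.1589, 0.103]
orientation: [-180.0, -30.0, 8.7]
ft_force: [0.8, 0.9, -2.1]
width: 0.0329
```

```bash
python3 - <<'E'
from m import *
goal(.0)
E
```

```text
goal [ 0.5427 -0.1587  0.0997]
pos [ 0.5405 -0.1589  0.103 ] ori [-179.97  -29.99    8.71] F [ 0.8  0.9 -2.1]
shift [ 0.022  0.002 -0.033] turn [-0.0001 -0.     -0.0002] deg 0.08
```

Call:
{"name": "servo_tool", "arguments": {
  "deltas": "0.01 0.002 -0.017 0 0 0 0; 0.02 0.003 -0.035 0 0 0 0; 0.02 0.003 -0.035 0 0 0 0; 0.02 0.003 -0.035 0 0 0 0"
}}

```text
t: 8.5
position: [0.5425, -0.1586, 0.0997]
orientation: [-180.0, -30.0, 8.7]
ft_force: [-3.3, 1.1, 1.2]
width: 0.0329
```

```bash
python3 - <<'E'
from m import *
goal(.0);c=snap('wrist','w7')
cv2.imwrite('pics/w7b.png',cv2.resize(c['color'][:,:,::-1],(768,576),interpolation=cv2.INTER_CUBIC))
E
```

```text
goal [ 0.5427 -0.1587  0.0997]
pos [ 0.5425 -0.1586  0.0997] ori [-179.97  -30.      8.72] F [-3.3  1.1  1.2]
shift [ 0.002 -0.001  0.001] turn [-0.0001 -0.     -0.0002] deg 0.09
```

View pics/w7b.png

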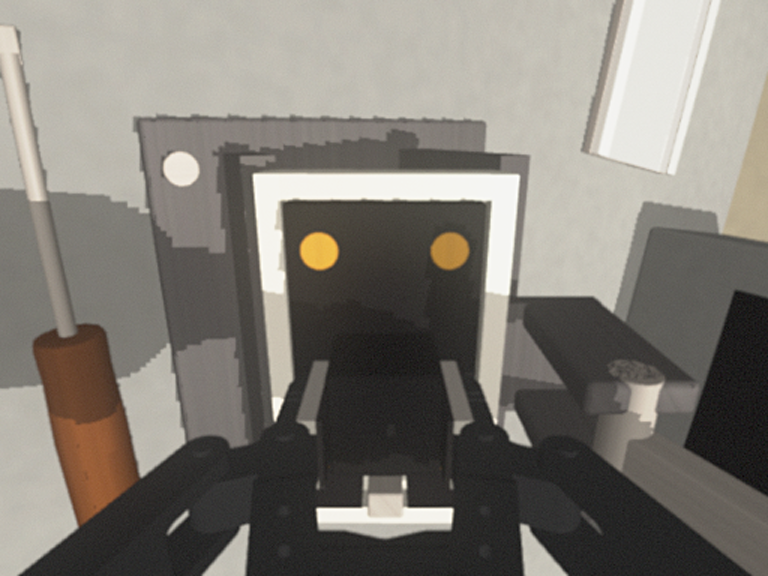

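Cap is in the pocket with the key showing in the notch (385,495), and floor contact is just starting. I'll press on a little further.

Call:
{"name": "servo_tool", "arguments": {
  "deltas": "0.005 0.001 -0.009 0 0 0 0; 0.01 0.001 -0.017 0 0 0 0; 0.01 0.001 -0.017 0 0 0 0; 0.01 0.001 -0.017 0 0 0 0"
}}

```text
t: 8.95
position: [0.5426, -0.1586, 0.0996]
orientation: [-180.0, -30.0, 8.8]
ft_force: [-28.1, -0.2, 26.8]
width: 0.0331
```

Call:
{"name": "servo_tool", "arguments": {
  "deltas": "0 0 0 0 0 0 0; 0 0 0 0 0 0 0.3; 0 0 0 0 0 0 0.58; 0 0 0 0 0 0 0.58; 0 0 0 0 0 0 0.58"
}}

```text
t: 9.45
position: [0.5431, -0.1587, 0.0998]
orientation: [-180.0, -30.1, 8.8]
ft_force: [-0.1, 0.9, -0.3]
width: 0.0493
```

Call:
{"name": "servo_tool", "arguments": {
  "deltas": "-0.1 -0.015 0.17 0 0 0 0.58; -0.2 -0.03 0.35 0 0 0 0.58; -0.3 -0.045 0.52 0 0 0 0.58; -0.4 -0.06 0.7 0 0 0 0.58; -0.4 -0.06 0.7 0 0 0 0.58"
}}

```text
t: 9.95
position: [0.5043, -0.1659, 0.1728]
orientation: [179.8, -30.3, 8.9]
ft_force: [0.9, -0.3, 0.8]
width: 0.0497
```

```bash
python3 - <<'E'
from m import *
goal(.08);c=snap('wrist','w8');snap('scene','s8');snap('top','t8')
cv2.imwrite('pics/w8b.png',cv2.resize(c['color'][:,:,::-1],(768,576),interpolation=cv2.INTER_CUBIC))
crop(load('t8'),270,135,380,250,6,'t8c')
E
```

```text
goal [ 0.5032 -0.1647  0.169 ]
pos [ 0.5043 -0.1659  0.1728] ori [179.77 -30.29   8.88] F [ 0.9 -0.3  0.8]
shift [-0.012  0.011 -0.038] turn [ 0.0004  0.0009 -0.0003] deg 0.37
```

View pics/w8b.png

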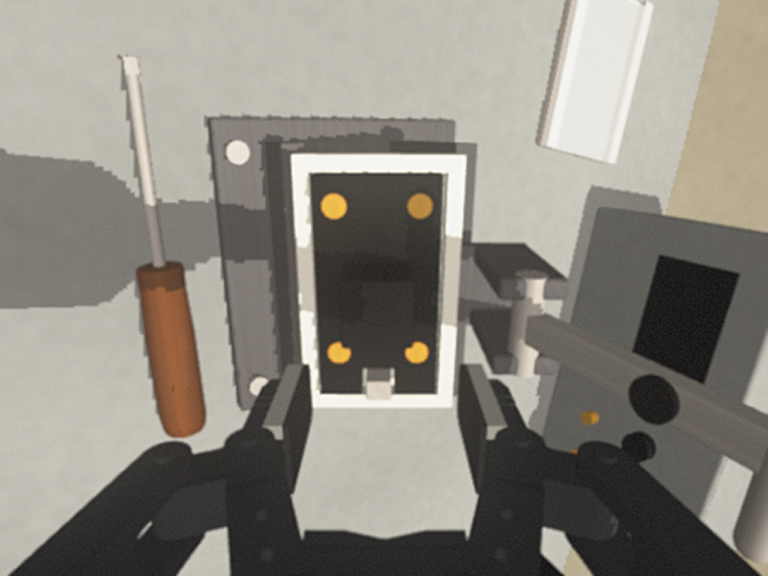

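View pics/t8c.png

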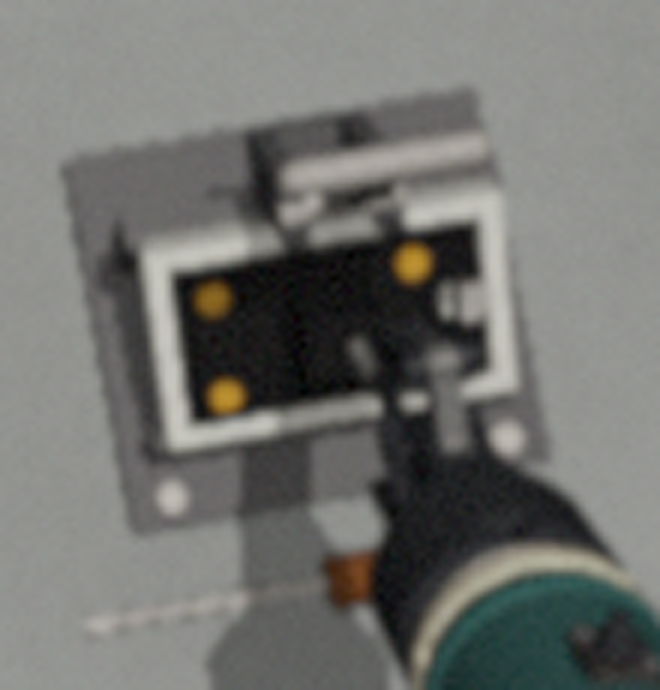

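The cap sits in the nest with the key through its notch. I'll check the plate height and tilt by depth, and locate the clamp arm and handle.

```bash
python3 - <<'E'
from m import *
c=load('w8');N=np.linalg.inv(Tn([.565,-.1543,PSI]))
pts=[(330,180),(425,180),(375,220),(325,380),(355,330),(430,380),(330,300),(430,300),(390,190),(300,200),(455,200),(400,160),(370,310)]
for u,v in pts: print((u,v),(N@np.append(px(c,u/1.5,v/1.5),1))[:3].round(4))
# plane fit over plate pixels
P=[]
for v in range(118,135):
  for u in range(212,288): P.append((N@np.append(px(c,u,v),1))[:3])
for v in range(200,240):
  for u in list(range(218,232))+list(range(280,290)): P.append((N@np.append(px(c,u,v),1))[:3])
P=np.array(P);P=P[abs(P[:,2]-.014)<.006];a=np.linalg.lstsq(np.c_[P[:,:2],np.ones(len(P))],P[:,2],rcond=None)[0];print(len(P),a)
crop(load('s8'),140,150,320,280,4,'s8c')
c=load('s8')
for u,v in [(175,183),(188,181),(200,179),(191,200)]:
    print(px(c,u,v).round(4),(N@np.append(px(c,u,v),1))[:3].round(4))
E
```

```text
(330, 180) [-0.0231  0.0575  0.0133]
(425, 180) [0.0225 0.0576 0.0135]
(375, 220) [-0.0015  0.038   0.0128]
(325, 380) [-0.0292 -0.0503  0.015 ]
(355, 330) [-0.0104 -0.0069  0.045 ]
(430, 380) [ 0.0287 -0.0508  0.014 ]
(330, 300) [-0.025  -0.0038  0.0138]
(430, 300) [ 0.0272 -0.0042  0.0123]
(390, 190) [0.0058 0.0529 0.0143]
(300, 200) [-0.0386  0.0473  0.0096]
(455, 200) [0.038  0.0476 0.0099]
(400, 160) [0.0106 0.0666 0.0093]
(370, 310) [-0.0034  0.0036  0.0464]
2092 [-0.0014738   0.00058863  0.01362678]
[ 0.5975 -0.1867  0.2455] [ 0.1153 -0.0369  0.1453]
[ 0.596  -0.154   0.2417] [ 0.1164 -0.0044  0.1403]
[ 0.2032  0.0076 -0.0021] [-0.3207  0.2145  0.1111]
[ 0.5995 -0.1518  0.188 ] [ 0.0929 -0.0027  0.0919]
```

View pics/s8c.png

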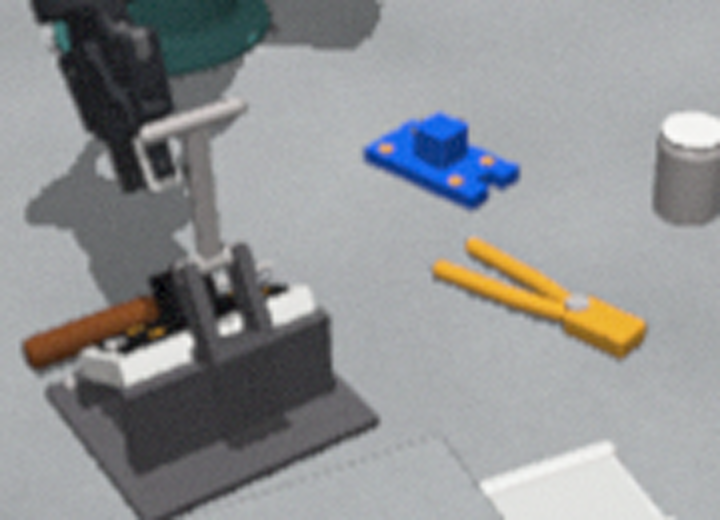

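```bash
cat >> m.py <<'E'
def ng(x,y,z):
    T=Tn([NP[0],NP[1],PSI]);p=(T@[x,y,z,1])[:3];print('goal',p.round(4));delta(Rt(PSI),p)
def cur():
    T=np.linalg.inv(Tn([NP[0],NP[1],PSI]));print('nest TCP',(T@np.append(manip.get_state()['position'],1))[:3].round(4))
E
python3 - <<'E'
from m import *
cur();ng(0,.0,.205);ng(.114,.024,.205);print(manip.get_state()['joint_pos'].round(1))
E
```

```text
nest TCP [-0.0006 -0.0008  0.1242]
goal [ 0.4637 -0.1697  0.2395]
pos [ 0.5032 -0.1645  0.1692] ori [-179.97  -30.04    8.8 ] F [-0.  -0.2 -0.8]
shift [-0.395 -0.052  0.703] turn [-0.0001  0.0001 -0.0005] deg 0.17
goal [ 0.5577 -0.1311  0.2965]
pos [ 0.5032 -0.1645  0.1692] ori [-179.97  -30.04    8.8 ] F [-0.  -0.2 -0.8]
shift [0.545 0.334 1.273] turn [-0.0001  0.0001 -0.0005] deg 0.17
[-32.5  -9.4 132.2  32.3  38.3 -63.7]
```

Call:
{"name": "servo_tool", "arguments": {
  "deltas": "0 0 0.35 0 0 0 0.6; 0 0 0.7 0 0 0 0.6; 0 0 1 0 0 0 0.6; 0 0 1 0 0 0 0.6"
}}

```text
t: 10.5
position: [0.506, -0.1658, 0.2741]
orientation: [179.7, -30.4, 9.0]
ft_force: [0.5, -0.5, 1.1]
width: 0.0514
```

```bash
python3 - <<'E'
from m import *
cur();ng(.114,.024,.205);c=snap('wrist','w9');print(manip.get_state()['joint_pos'].round(1))
cv2.imwrite('pics/w9b.png',cv2.resize(c['color'][:,:,::-1],(768,576),interpolation=cv2.INTER_CUBIC))
E
```

```text
nest TCP [ 0.0541 -0.0025  0.2137]
goal [ 0.5577 -0.1311  0.2965]
pos [ 0.506  -0.1658  0.2741] ori [179.71 -30.41   8.96] F [ 0.5 -0.5  1.1]
shift [0.516 0.347 0.224] turn [ 0.0005  0.0012 -0.0005] deg 0.51
[-32.5 -15.8 125.8  25.9  49.4 -54.8]
```

View pics/w9b.png

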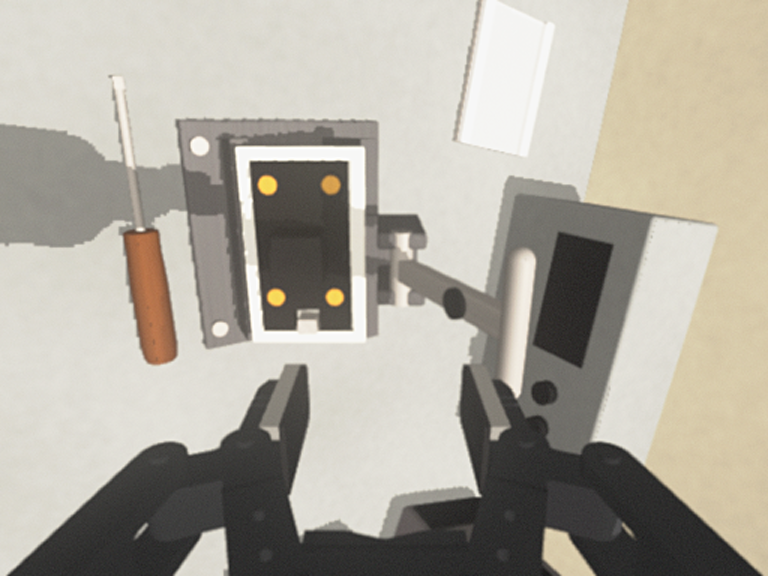

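Handle is visible, running from (523,250) to about (508,395) in this picture. I'll measure it by depth.

```bash
python3 - <<'E'
from m import *
c=load('w9');N=np.linalg.inv(Tn([.565,-.1543,PSI]))
for u,v in [(522,255),(521,270),(519,300),(515,340),(511,380),(510,390),(470,285),(440,275)]: print((u,v),(N@np.append(px(c,u/1.5,v/1.5),1))[:3].round(4))
P=[]
for v in range(166,262):
  for u in range(320,362):
    q=(N@np.append(px(c,u,v),1))[:3]
    if q[2]>.125: P.append(q)
P=np.array(P);print(len(P),P.min(0),P.max(0),np.median(P,0))
E
```

```text
(522, 255) [0.1108 0.0327 0.1466]
(521, 270) [0.1101 0.0273 0.1498]
(519, 300) [0.1107 0.0142 0.1493]
(515, 340) [ 0.1111 -0.0044  0.1483]
(511, 380) [ 0.111  -0.0234  0.1491]
(510, 390) [0.093  0.0058 0.2055]
(470, 285) [ 0.1526 -0.0831 -0.1603]
(440, 275) [0.0856 0.006  0.0887]
2293 [ 0.05331923 -0.03064362  0.12500695] [0.11706946 0.08139877 0.33030465] [0.10803984 0.00562366 0.14764469]
```

Call:
{"name": "servo_tool", "arguments": {
  "deltas": "0.17 0.12 0.08 0.0002 0.0005 0 0.6; 0.34 0.24 0.16 0.0005 0.0012 -0.0005 0.6; 0.51 0.35 0.22 0.0005 0.0012 -0.0005 0.6; 0.51 0.35 0.22 0.0005 0.0012 -0.0005 0.6; 0.51 0.35 0.22 0.0005 0.0012 -0.0005 0.6"
}}

```text
t: 11.05
position: [0.5549, -0.1292, 0.2902]
orientation: [-179.7, -29.6, 8.6]
ft_force: [-0.5, -0.1, 0.7]
width: 0.0518
```

```bash
python3 - <<'E'
from m import *
cur();ng(.1125,.024,.160)
E
```

```text
nest TCP [0.1088 0.0263 0.2008]
goal [ 0.5786 -0.128   0.2568]
pos [ 0.5549 -0.1292  0.2902] ori [-179.7   -29.59    8.61] F [-0.5 -0.1  0.7]
shift [ 0.237  0.013 -0.334] turn [-0.0005 -0.0012 -0.0003] deg 0.5
```

Call:
{"name": "servo_tool", "arguments": {
  "deltas": "0.08 0 -0.11 -0.0005 -0.0012 -0.0003 0.6; 0.16 0.01 -0.22 -0.0005 -0.0012 -0.0003 0.6; 0.237 0.013 -0.334 -0.0005 -0.0012 -0.0003 0.6; 0.237 0.013 -0.334 -0.0005 -0.0012 -0.0003 0.6; 0.237 0.013 -0.334 -0.0005 -0.0012 -0.0003 0.6"
}}

```text
t: 11.55
position: [0.5783, -0.1279, 0.2558]
orientation: [-179.9, -29.9, 8.6]
ft_force: [0.1, 0.4, 0.1]
width: 0.051
```

```bash
python3 - <<'E'
from m import *
cur();c=snap('wrist','w10');print(manip.get_state()['ft_force'].round(1))
cv2.imwrite('pics/w10b.png',cv2.resize(c['color'][:,:,::-1],(768,576),interpolation=cv2.INTER_CUBIC))
E
```

```text
nest TCP [0.1117 0.0241 0.1593]
[ 0.7  0.1 -0.4]
```

View pics/w10b.png

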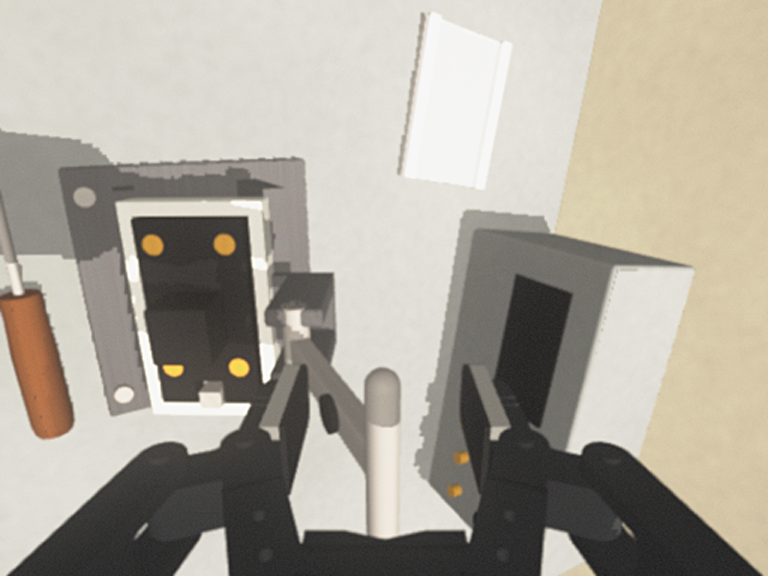

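Handle is centred between the jaws. Closing gently.

Call:
{"name": "servo_tool", "arguments": {
  "deltas": "0 0 0 0 0 0 0.3; 0 0 0 0 0 0 0; 0 0 0 0 0 0 0; 0 0 0 0 0 0 0; 0 0 0 0 0 0 0; 0 0 0 0 0 0 0",
  "newtons": 20
}}

```text
t: 12.2
position: [0.5788, -0.1282, 0.2572]
orientation: [-180.0, -30.0, 8.6]
ft_force: [-1.2, 0.7, 2.9]
width: 0.0109
```

```bash
python3 - <<'E'
from m import *
cur()
N=Tn([NP[0],NP[1],PSI])[:3,:3];a0=np.radians(27.1)
p=lambda t:np.array([102*np.sin(a0-t),0,102*np.cos(a0-t)])/1000
for t in np.arange(0,2.05,.1): print(t.round(2),(N@(p(t)-p(0))/.1).round(3))
E
```

```text
nest TCP [0.1128 0.0238 0.1603]
0.0 [0. 0. 0.]
0.1 [-0.1   -0.015 -0.01 ]
0.2 [-0.199 -0.03  -0.031]
0.3 [-0.295 -0.045 -0.061]
0.4 [-0.388 -0.059 -0.101]
0.5 [-0.477 -0.073 -0.149]
0.6 [-0.56  -0.085 -0.207]
0.7 [-0.637 -0.097 -0.273]
0.8 [-0.707 -0.108 -0.346]
0.9 [-0.77  -0.117 -0.426]
1.0 [-0.824 -0.125 -0.512]
1.1 [-0.87  -0.132 -0.603]
1.2 [-0.906 -0.138 -0.698]
1.3 [-0.933 -0.142 -0.796]
1.4 [-0.95  -0.145 -0.896]
1.5 [-0.957 -0.146 -0.998]
1.6 [-0.954 -0.145 -1.1  ]
1.7 [-0.941 -0.143 -1.201]
1.8 [-0.918 -0.14  -1.3  ]
1.9 [-0.886 -0.135 -1.397]
2.0 [-0.844 -0.128 -1.49 ]
```

Call:
{"name": "servo_tool", "arguments": {
  "deltas": "-0.1 -0.015 -0.01 0 0 0 0; -0.2 -0.03 -0.031 0 0 0 0; -0.295 -0.045 -0.061 0 0 0 0; -0.388 -0.059 -0.1 0 0 0 0; -0.388 -0.059 -0.1 0 0 0 0"
}}

```text
t: 12.7
position: [0.5388, -0.1344, 0.2481]
orientation: [180.0, -30.1, 8.6]
ft_force: [-4.4, 0.7, 8.6]
width: 0.0107
```

```bash
python3 - <<'E'
from m import *
cur();s=manip.get_state();print(s['joint_pos'].round(1),s['ft_torque'])
E
```

```text
nest TCP [0.0732 0.0236 0.1726]
[-26.2 -12.4 125.6  24.3  44.  -49. ] [0.19549544 0.17560993 0.16271574]
```

Call:
{"name": "servo_tool", "arguments": {
  "deltas": "-0.089 -0.014 -0.055 0 0 0 0; -0.172 -0.026 -0.115 0 0 0 0; -0.249 -0.038 -0.18 0 0 0 0; -0.319 -0.049 -0.255 0 0 0 0; -0.382 -0.058 -0.335 0 0 0 0; -0.436 -0.066 -0.42 0 0 0 0; -0.436 -0.066 -0.42 0 0 0 0"
}}

```text
t: 13.4
position: [0.4935, -0.1412, 0.2037]
orientation: [180.0, -29.9, 8.6]
ft_force: [-1.6, -2.6, 0.4]
width: 0.0109
```

```bash
python3 - <<'E'
from m import *
cur();s=manip.get_state();print(s['joint_pos'].round(1),s['ft_torque'])
x=s['position']
N=Tn([NP[0],NP[1],PSI])
for a in (-20,-30,-40,-50,-60,-70,-80,-88):
    q=N@np.array([.066+.102*np.sin(np.radians(a)),.0238,.052+.102*np.cos(np.radians(a))+.017,1]);print(a,((q[:3]-x)/.1).round(3))
E
```

```text
nest TCP [0.0113 0.0237 0.1571]
[-30.1 -14.6 132.2  27.9  41.7 -56.4] [-0.40989121  0.2629654  -0.18304516]
-20 [0.131 0.021 0.166]
-30 [0.03  0.006 0.02 ]
-40 [-0.044 -0.005 -0.141]
-50 [-0.09  -0.012 -0.312]
-60 [-0.105 -0.015 -0.49 ]
-70 [-0.09  -0.012 -0.667]
-80 [-0.044 -0.005 -0.838]
-88 [ 0.013  0.003 -0.968]
```

Call:
{"name": "servo_tool", "arguments": {
  "deltas": "-0.044 -0.005 -0.12 0 0 0 0; -0.075 -0.01 -0.22 0 0 0 0; -0.09 -0.012 -0.31 0 0 0 0; -0.1 -0.014 -0.4 0 0 0 0; -0.105 -0.015 -0.49 0 0 0 0; -0.1 -0.014 -0.58 0 0 0 0; -0.09 -0.012 -0.667 0 0 0 0; -0.09 -0.012 -0.667 0 0 0 0"
}}

```text
t: 14.2
position: [0.4848, -0.1425, 0.136]
orientation: [-180.0, -29.9, 8.5]
ft_force: [1.6, -2.8, -1.2]
width: 0.0108
```

```bash
python3 - <<'E'
from m import *
cur();s=manip.get_state();print(s['joint_pos'].round(1),s['ft_torque'])
x=s['position']
N=Tn([NP[0],NP[1],PSI])
for a in (-70,-75,-80,-84,-88,-89,-90):
    q=N@np.array([.066+.102*np.sin(np.radians(a)),.0238,.052+.102*np.cos(np.radians(a))+.017,1]);print(a,((q[:3]-x)/.1).round(3))
E
```

```text
nest TCP [-0.0301  0.0238  0.1029]
[-31.   -9.8 136.7  34.3  34.2 -65. ] [-0.34851587 -0.00711085 -0.14865467]
-70 [-0.003 -0.     0.01 ]
-75 [ 0.017  0.003 -0.077]
-80 [ 0.043  0.007 -0.162]
-84 [ 0.069  0.011 -0.228]
-88 [ 0.1    0.016 -0.292]
-89 [ 0.109  0.017 -0.307]
-90 [ 0.117  0.018 -0.323]
```

Call:
{"name": "servo_tool", "arguments": {
  "deltas": "0.017 0.003 -0.077 0 0 0 0; 0.043 0.007 -0.162 0 0 0 0; 0.069 0.011 -0.228 0 0 0 0; 0.083 0.013 -0.26 0 0 0 0; 0.083 0.013 -0.26 0 0 0 0"
}}

```text
t: 14.7
position: [0.4932, -0.1411, 0.1095]
orientation: [-180.0, -29.8, 8.5]
ft_force: [0.2, -3.4, 0.2]
width: 0.0108
```

Call:
{"name": "servo_tool", "arguments": {
  "deltas": "0.009 0.001 -0.017 0 0 0 0; 0.018 0.003 -0.033 0 0 0 0; 0.026 0.004 -0.047 0 0 0 0; 0.026 0.004 -0.047 0 0 0 0; 0.026 0.004 -0.047 0 0 0 0"
}}

```text
t: 15.2
position: [0.4956, -0.1407, 0.1045]
orientation: [-180.0, -29.8, 8.5]
ft_force: [-1.2, -3.7, -1.3]
width: 0.0108
```

```bash
python3 - <<'E'
from m import *
cur();c=snap('wrist','w11')
cv2.imwrite('pics/w11b.png',cv2.resize(c['color'][:,:,::-1],(768,576),interpolation=cv2.INTER_CUBIC))
E
```

```text
nest TCP [-0.0364  0.0238  0.0701]
```

View pics/w11b.png

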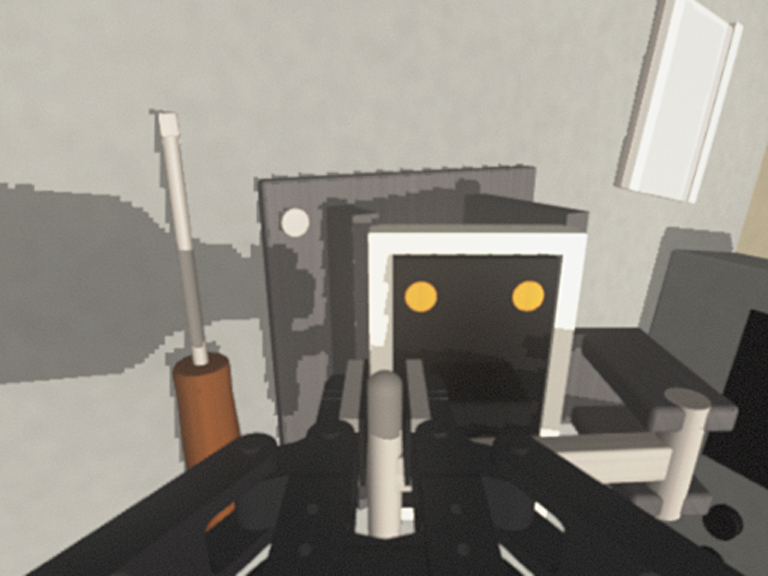

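No contact force yet; press a little further.

Call:
{"name": "servo_tool", "arguments": {
  "deltas": "0.007 0.001 -0.013 0 0 0 0; 0.013 0.002 -0.025 0 0 0 0; 0.013 0.002 -0.025 0 0 0 0; 0.013 0.002 -0.025 0 0 0 0"
}}

```text
t: 15.65
position: [0.4966, -0.1406, 0.1027]
orientation: [-180.0, -29.8, 8.6]
ft_force: [-14.4, -4.0, 11.4]
width: 0.011
```

```bash
python3 - <<'E'
from m import *
cur();print(manip.get_state()['ft_torque'])
E
```

```text
nest TCP [-0.0365  0.0238  0.068 ]
[-0.45201598  1.22778573 -0.2060742 ]
```

Call:
{"name": "servo_tool", "arguments": {
  "deltas": "0 0 0 0 0 0 0.2; 0 0 0 0 0 0 0.2; -0.1 -0.015 0.17 0 0 0 0.22; -0.2 -0.03 0.35 0 0 0 0.25; -0.3 -0.045 0.52 0 0 0 0.3; -0.4 -0.06 0.7 0 0 0 0.3; -0.4 -0.06 0.7 0 0 0 0.3"
}}

```text
t: 16.35
position: [0.4576, -0.1473, 0.1754]
orientation: [179.8, -30.0, 8.6]
ft_force: [0.3, -0.3, 0.0]
width: 0.0254
```

```bash
python3 - <<'E'
from m import *
cur();c=snap('wrist','w12');snap('scene','s12');snap('top','t12')
cv2.imwrite('pics/w12b.png',cv2.resize(c['color'][:,:,::-1],(768,576),interpolation=cv2.INTER_CUBIC))
crop(load('s12'),140,150,320,280,4,'s12c')
N=np.linalg.inv(Tn([.565,-.1543,PSI]))
P=[]
for v in range(0,384,1):
  for u in range(150,400,1):
    if c['z_map'][v,u]<=0: continue
    q=(N@np.append(px(c,u,v),1))[:3]
    if abs(q[1])<.034 and -.05<q[0]<.06 and .045<q[2]<.075: P.append(q)
P=np.array(P);
for lo in np.arange(-.05,.06,.01):
    m=(P[:,0]>=lo)&(P[:,0]<lo+.01)
    if m.any(): print(round(lo,3),m.sum(),np.median(P[m],0).round(4),np.percentile(P[m,2],95).round(4))
E
```

```text
nest TCP [-0.0344  0.0231  0.1507]
-0.05 159 [-0.0407  0.0035  0.0578] 0.0592
-0.04 1127 [-0.0352  0.0037  0.06  ] 0.0613
-0.03 306 [-0.0255  0.0013  0.0591] 0.0603
-0.02 346 [-0.0146  0.0055  0.0583] 0.0598
-0.01 402 [-0.0044  0.0064  0.0544] 0.0596
0.0 449 [0.0049 0.0059 0.0571] 0.0592
0.01 369 [0.014  0.0041 0.0575] 0.059
0.02 288 [0.0248 0.002  0.0576] 0.0587
0.03 274 [0.0349 0.0019 0.0573] 0.0584
0.04 275 [0.045  0.0019 0.057 ] 0.058
0.05 857 [0.0547 0.0027 0.0564] 0.0581
```

View pics/w12b.png

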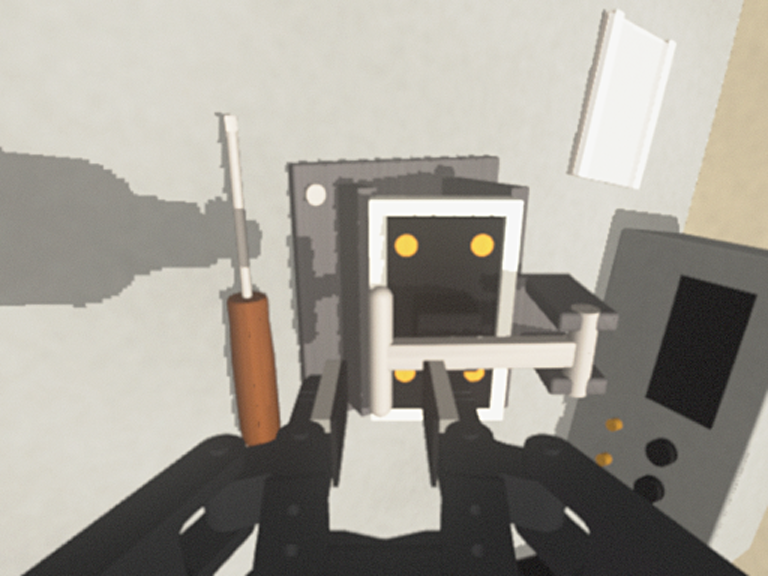

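View pics/s12c.png

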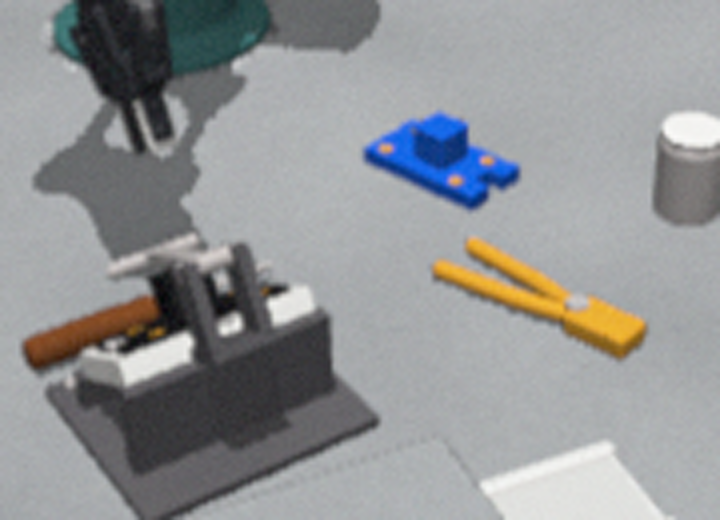

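```bash
python3 - <<'E'
from m import *
c=load('w12');N=np.linalg.inv(Tn([.565,-.1543,PSI]));P=[]
for v in range(145,275):
  for u in range(255,340):
    if c['z_map'][v,u]>0:
      q=(N@np.append(px(c,u,v),1))[:3]
      if abs(q[0])<.03 and abs(q[1])<.058 and abs(q[2]-.014)<.005:P.append(q)
P=np.array(P);print(len(P),np.linalg.lstsq(np.c_[P[:,:2],np.ones(len(P))],P[:,2],rcond=None)[0])
# bystanders top before/after
a=load('top0')['color'].astype(int);b=load('t12')['color'].astype(int)
d=(abs(a-b).sum(2)>90).astype(np.uint8);cv2.imwrite('pics/d.png',load('t12')['color'][:,:,::-1])
s=manip.get_state();print(s['t'],s['ft_force'].round(1),abs(s['dq']).max())
E
```

```text
4951 [ 0.00022681 -0.00107444  0.01361598]
16.5 [ 0.1 -0.2  0.1] 0.9756249688097163
```

View pics/d.png

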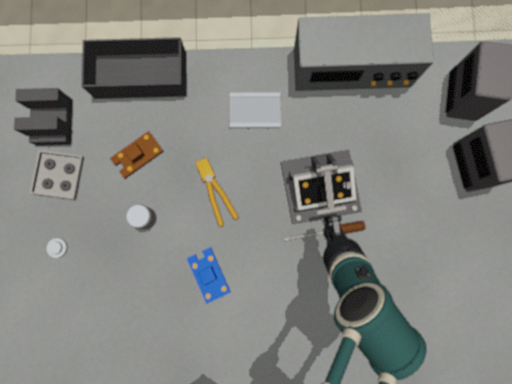

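The top view shows the clamp closed over the cap at (324,187). The crimper, tin, window and screwdriver are where they were at the start, and the gripper is clear. Handing in.

```bash
python3 -c "
from bench import ticket;print(ticket.sign_off())"
```

```text
the job is handed in; nothing more can be done
None
```

The black cap is fully home in the nest and released, the clamp is down on its boss, and the job was handed in at about 16.5 s. No verdict is reported.

- **Cap:** I gripped it by the boss across its y sides. The cameras showed the key at the nest's right end, so I turned the notch that way, and the cap went in first time.
- **Clamp:** After letting go, I gripped the clamp handle, swung it down until the pad pressed on the boss at about 17 N, then released and backed off.

**Last checks:**
- **Cap seating:** The plate top measures 13.6 mm above the nest floor (14 expected), with tilt near 0.001 rad, both before and after clamping.
- **Clamp angle:** It comes out at about 2.245 rad from the arm's slope (2.24 expected). Handle height agrees.
- **Robot:** Wrist force was about zero and the gripper was clear.
- **Bystanders:** The crimper, tin, window and screwdriver look unmoved in the top view. The gripper partly hid the screwdriver there, and the wrist view did not show it disturbed.

**One disagreement:** The top and wrist cameras differed by 2.5 to 3 mm in y for both the cap and the nest. I worked from the wrist camera for both, so the difference cancelled.

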